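Kit the spindle parts after inspection

TASK

Kit up the inspected spindle parts in the blue parts tray: the large ball bearing goes in the large square dish, the small ball bearing in the small square dish, the hex nut in the round dish and the bearing cap in the long dish, each lying flat on the floor of its dish. Set the parts down gently, do not drop them, and leave the two look-alikes that do not belong to the kit, the empty bearing race and the plain spacer collar, lying where they are.

Things in the scene. Friction and masses are not known exactly. Their poses are not given: they have to be found in the camera images.
- large_bearing: Large steel double-row ball bearing lying flat, a ring of balls showing between its rings: outside diameter 62 mm, bore 30, 24 high, 0.23 to 0.36 kg. Origin: centre of its underside, z up. All six parts lie on a black rubber mat 3 mm thick, centres 100 mm or more apart; grip each from above across its outside.
- small_bearing: Small steel double-row ball bearing lying flat, a ring of balls showing: outside diameter 47 mm, bore 20, 20 high, 0.13 to 0.20 kg. Origin: centre of its underside, z up. Also on the mat: an upright bolt 28 mm high and a thin circlip (each 60 mm or more from any part's centre) and, by its far edge, a feeler gauge 10 mm high.
- hex_nut: Dark steel hexagon nut lying flat: 36 mm across flats, 41.5 across corners, bore 24, 22 high, 0.10 to 0.16 kg. Origin: centre of its underside, z up; two of its flats face along its own +x and -x, the others lie every 60 degrees.
- bearing_cap: Grey bridge-shaped bearing cap standing on its feet: 90 mm long (its x), 24 wide (its y), an arch in the middle with flat top 30 high, solid down to 17 above the underside; ears 12 high with a bolt hole each, from 17 to 45 mm either side of the middle. 0.21 to 0.33 kg. Grip the arch across its 24 mm. Origin: middle of the underside, z up. Either way round in its dish.
- bare_race: Does not belong, stays: the empty outer ring of a bearing, steel, outside diameter 62 mm, inside 53, 24 high, with no balls and no inner ring. Origin: centre of its underside. A shift of up to 20 mm is forgiven.
- spacer_collar: Does not belong, stays: a plain smooth round steel collar, outside diameter 47 mm, bore 30, 20 high, no balls. Origin: centre of its underside. A shift of up to 20 mm is forgiven.
- large_square_dish: Large square grey dish, 86 x 86 mm outside, 80 x 80 inside; for the large bearing. Like all four dishes: fixed, origin at the centre of its underside, 4 mm above the bench, x and y along its sides; in its frame the floor is at z = 3 mm, the rim at 11 (so 8 deep); walls 3 thick. Fingers holding a part above rim height clear the walls.
- small_square_dish: Small square grey dish, 70 x 70 mm outside, 64 x 64 inside; for the small bearing. Origin, axes, floor and rim as the large square dish. The four dishes sit two by two, in any arrangement, in a fixed blue tray 206 (x) x 258 (y) mm, rim 15 above the bench, axes parallel to it; neighbouring dish centres are 94 mm apart along x, 122 along y.
- round_dish: Round grey dish, 80 mm outside diameter, 74 inside; for the hex nut. Origin, axes, floor and rim as the large square dish.
- long_dish: Long narrow grey dish, 48 (its x) x 118 mm (its y) outside, 42 x 112 inside; for the bearing cap, whose long x axis goes along the dish's y. Origin, axes, floor and rim as the large square dish.
There are look-alikes about, which are no part of the job. What is shaped like the large_bearing but pink is not meant.

How it is judged (in metres and radians):
At the end, for the whole second after the job is handed in: Each part lies flat in its dish (underside under 2.5 mm off the floor, tilt under 0.1 rad; from the dish's middle, bearings within 12 mm along each axis, nut 19, cap 13 across and 15 along), released, at rest; bare race and collar within 20 mm of where they lay (x of large_bearing in the frame of large_square_dish between -0.012 and 0.012 m and y of large_bearing in the frame of large_square_dish between -0.012 and 0.012 m and z of large_bearing in the frame of large_square_dish below 0.0055 m and angle between each of large_bearing, small_bearing, hex_nut, bearing_cap's own z axis and vertical below 0.1 rad and linear speed of each of large_bearing, small_bearing, hex_nut, bearing_cap below 0.02 m/s and x of small_bearing in the frame of small_square_dish between -0.012 and 0.012 m and y of small_bearing in the frame of small_square_dish between -0.012 and 0.012 m and z of small_bearing in the frame of small_square_dish below 0.0055 m and x of hex_nut in the frame of round_dish between -0.019 and 0.019 m and y of hex_nut in the frame of round_dish between -0.019 and 0.019 m and z of hex_nut in the frame of round_dish below 0.0055 m and x of bearing_cap in the frame of long_dish between -0.013 and 0.013 m and y of bearing_cap in the frame of long_dish between -0.015 and 0.015 m and z of bearing_cap in the frame of long_dish below 0.0055 m and distance of each of bare_race, spacer_collar from where it was at the start of the episode below 0.02 m); the robot touches nothing.
It fails at once if a part of the kit dropped: falling faster than 0.5 m/s with the fingers off it (a fall of more than about 13 mm) ((linear speed of large_bearing above 0.5 m/s and contact force between the fingers and large_bearing below 0.1 N) or (linear speed of small_bearing above 0.5 m/s and contact force between the fingers and small_bearing below 0.1 N) or (linear speed of hex_nut above 0.5 m/s and contact force between the fingers and hex_nut below 0.1 N) or (linear speed of bearing_cap above 0.5 m/s and contact force between the fingers and bearing_cap below 0.1 N)).
It fails at once if the empty race or the spacer collar moved by more than 20 mm (distance of any of bare_race, spacer_collar from where it was at the start of the episode above 0.02 m).
It also fails if it takes over 104 s, if anything falls off the work surface, if the arm or the gripper's body presses on something with over 40 N, if the wrist force passes 120 N, or if a joint passes its speed limit or range.

ROBOT

A 7-joint arm with a two-finger parallel gripper is mounted at the origin on the work surface. World frame = base frame: x ahead of the robot, y to its left, z up, the work surface at z = 0. Lengths are in m, angles in degrees, forces in N, time in s.
With the tool pointing down it reaches from about 0.425 to 0.875 m from the base axis. Payload 8.4 kg.
Tool frame: the origin (TCP) lies between the finger pads; the fingertips stand 22 mm ahead of it and the grasp point (between the pads) lies 3 mm ahead of it; y points along the fingers, z is the direction in which the jaws open and shut, and the axes are right-handed (so a half turn about y gives the same grasp; the last joint's range is limited). The gripper opens to 85 mm and grips with 20 to 120 N. Pads are 22 mm wide; open, the fingers measure 114 mm over their backs; the gripper's body (76 mm by 85 mm) begins 54 mm behind the grasp point. The pads swing forward as they close: fully open they stand 13 mm farther back than shut.
Start: joints at [-77.017, 19.091, 2.286, 83.961, -0.768, 76.965, -3.352], TCP at [0.208, 0.616, 0.253] pointing down, gripper open.
Joint ranges: [-147.57, 147.57], [-21.85, 119.76], [-74.77, 79.35], [14.55, 137.4], [-85.83, 265.84], [4.83, 119.75], [-152.11, 152.11]. Speed limits (degrees/s): [127.2, 127.2, 159.86, 159.86, 180, 180, 180].

INTERFACE

Orientations are given as a 3x3 rotation matrix whose columns are the frame's x, y, z axes.
In Python, from plant import read_state, snapshot, sign_off, search_frame gives the robot as it stands.
- The arm moves only by the tool apply_moves, never from a script. Its arguments are lists of equal length, an entry for each row: "fingers": the gripper command: -1 is fully open, 1 is shut, values between are in proportion; "travel": the shift along the tool's x, y, z in mm, a list of three; "roll": the turn about the tool's y in rad. A call has 1 to 10 rows; each row shifts and turns the commanded pose from where the row before left it, along the tool's axes as they then stand; what a row does not reach is not made up. A row lasts 1/10 s, in which the tool goes at most 50 mm and 8.59 degrees, less where a joint would pass 70% of its speed; a pose out of reach is approached as far as the arm can. A call is refused whole if a number of a shift passes 50 or a number of a turn 0.15, either way. A call with a gripper value outside its range is refused whole. The fingers move at their own pace and stop on an object; "squeeze" is the grip in N (left out, the last holds). Time passes only in rows, so rows that do not move let the fingers close. It gives the time, the measured TCP pose, the force and the opening at its end, in the units of the state.
- read_state(): the state, without advancing time (a new reading comes with each control period).
- snapshot(name): name is "scene" or "top" or "wrist"; returns a dict with "img" (400x640x3 uint8, red, green, blue), "range_z" (400x640 float32, m along the optical axis (not along the pixel's ray), 0 where there is no reading), "intrinsics" (3x3 intrinsics, pixels), "distortion" ([k1, k2, p1, p2, k3] as OpenCV has them; the pictures are not rectified), "R" (3x3) and "t" (3): a world point X has camera coordinates R X + t. Camera axes: x right, y down, z forward; pixel columns grow to the right and rows downward; lengths in m; the calibration is good to about 2 mm. A picture is of the moment at which its call begins.
- sign_off(): hands the job in, once; it reports no verdict.
Trained networks look in the newest picture that a camera, given by its name, has taken for a name from the list of things; names that differ only in an ending like _2 or _b are one class to them, and where a whole thing is asked for, a point or a joint stands for the part that bears it (a point fixed in the world has none). Each returns a list of dicts, best first, with "confidence" (0 to 1); they miss things now and then, are a little off and sometimes report something else, mostly with a low value. They report only what shows in the picture. A call takes as long as a camera call. They do not tell look-alikes from the thing itself.
- search_frame(label, camera): "uv" ([column, row] in pixels, amid what is visible of it).
The state is a dict: "time": time; "qpos": joint angles; "joint_vel": joint speeds; "joint_efforts": joint torques, N m; "tool_pos": TCP position; "eef_rot": TCP orientation; "ft_force": force on the tool from outside, world axes, zero at the start; "torque": the same for the moment, N m; "width": finger opening in m.
Only numpy, scipy, OpenCV 4.12 (cv2) and the standard library are available. Lean on these libraries where they do the work, as an engineer would, in place of code of your own. Each camera call takes 0.05 s, during which the arm holds its last target.

## Working session

There is one attempt and no reset: what is moved stays moved. The work goes in short steps, Python scripts to look and compute and a tool call to move; the robot and the scene stay as the last step left them, time stands still between calls to the robot, and variables do not carry over. Pictures are saved under pics/ and viewed, and the job is handed in when it is done.

Besides the shell and the picture viewer there is one more tool, called after "Emit:" as name(argument=value, ...), one argument or row to a line, values as JSON. apply_moves: Moves the arm, as the interface text tells. Its arguments: {"type":"object","properties":{"fingers":{"type":"array","items":{"type":"number"}},"travel":{"type":"array","items":{"type":"array","items":{"type":"number"}}},"roll":{"type":"array","items":{"type":"number"}},"squeeze":{"type":"number"}},"required":["fingers","travel","roll"]}

```bash
ls; mkdir -p pics
python3 - <<'E'
from plant import read_state, snapshot, search_frame
import cv2,numpy as np
s=read_state()
for k,v in s.items(): print(k,np.round(v,3).tolist())
for n in("scene","top"):
    d=snapshot(n); cv2.imwrite(f"pics/{n}0.png",d["img"][:,:,::-1]); np.savez(f"{n}0.npz",**d)
    print(n,d["intrinsics"].tolist(),d["distortion"],d["R"].round(4).tolist(),d["t"])
    for l in "large_bearing small_bearing hex_nut bearing_cap bare_race spacer_collar large_square_dish small_square_dish round_dish long_dish".split():
        print(l,[(np.round(r["uv"]).tolist(),round(r["confidence"],2)) for r in search_frame(l,n)])
E
```

```text
pics
time 0.0
qpos [-77.015, 19.132, 2.287, 84.013, -0.77, 76.965, -3.35]
joint_vel [-0.052, 0.062, -0.023, 0.013, 0.003, 0.005, 0.107]
joint_efforts [0.0, -65.856, 1.365, -40.554, 0.017, 0.013, -0.0]
tool_pos [0.208, 0.615, 0.252]
eef_rot [[0.947, -0.0, 0.32], [-0.32, -0.002, 0.947], [0.0, -1.0, -0.002]]
ft_force [-0.152, -0.986, -0.095]
torque [-0.046, -0.034, -0.005]
width 0.085
scene [[389.08316311899, 0.0, 315.03219535418543], [0.0, 389.08316311899, 203.5461094496312], [0.0, 0.0, 1.0]] [-0.03983909  0.          0.          0.          0.        ] [[-0.8624, 0.506, -0.0129], [0.3064, 0.5015, -0.809], [-0.4029, -0.7017, -0.5876]] [ 0.33041447 -0.13973829  1.17745952]
large_bearing [([461.0, 317.0], 0.92), ([447.0, 255.0], 0.71), ([312.0, 215.0], 0.61), ([312.0, 164.0], 0.61)]
small_bearing [([304.0, 268.0], 0.62), ([332.0, 312.0], 0.42)]
hex_nut [([330.0, 313.0], 0.62), ([218.0, 171.0], 0.23)]
bearing_cap [([382.0, 285.0], 0.78)]
bare_race [([274.0, 241.0], 0.76)]
spacer_collar [([350.0, 247.0], 0.61)]
large_square_dish [([217.0, 170.0], 0.88), ([248.0, 159.0], 0.34)]
small_square
[... 269 characters left out ...]
.09150282  0.          0.          0.          0.        ] [[-0.0178, -0.9998, -0.0062], [-0.997, 0.0182, -0.0752], [0.0753, 0.0048, -0.9972]] [0.06771085 0.43615083 1.33648608]
large_bearing [([225.0, 264.0], 0.92), ([169.0, 230.0], 0.91), ([268.0, 259.0], 0.74), ([316.0, 196.0], 0.66), ([441.0, 151.0], 0.66), ([397.0, 239.0], 0.61), ([265.0, 204.0], 0.19)]
small_bearing [([268.0, 161.0], 0.5)]
hex_nut [([222.0, 157.0], 0.68)]
bearing_cap [([222.0, 206.0], 0.87)]
bare_race [([314.0, 167.0], 0.59)]
spacer_collar []
large_square_dish [([438.0, 150.0], 0.84)]
small_square_dish [([396.0, 188.0], 0.68)]
round_dish [([400.0, 157.0], 0.74), ([222.0, 158.0], 0.25)]
long_dish [([442.0, 184.0], 0.9)]
```

View pics/scene0.png

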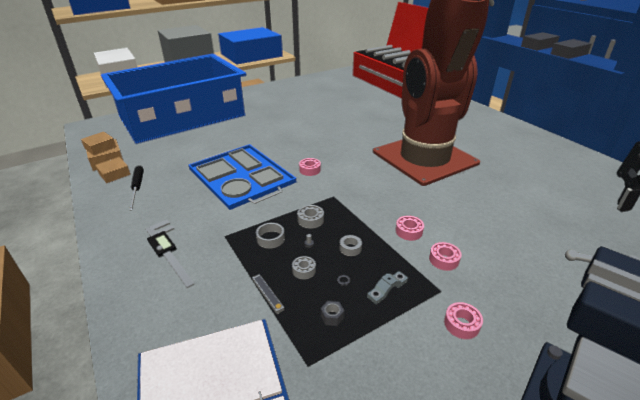

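View pics/top0.png

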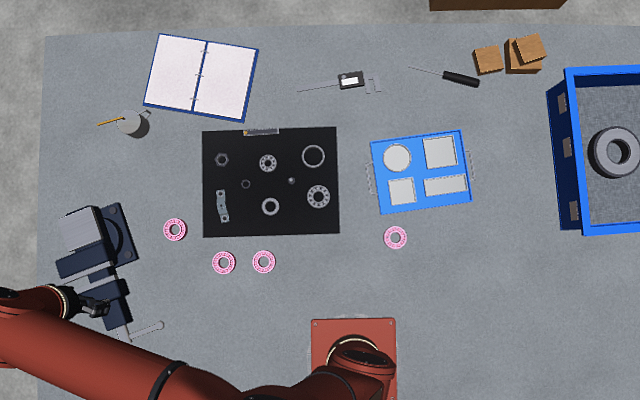

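Run:
```python
import cv2,numpy as np
d=np.load("top0.npz")["img"][:,:,::-1]
cv2.imwrite("pics/topcrop.png",cv2.resize(d[130:290,130:330],None,fx=4,fy=4,interpolation=cv2.INTER_CUBIC)[:600])
cv2.imwrite("pics/topcrop2.png",cv2.resize(d[120:220,360:480],None,fx=5,fy=5,interpolation=cv2.INTER_CUBIC))
d=np.load("scene0.npz")["img"][:,:,::-1]
cv2.imwrite("pics/scenecrop.png",cv2.resize(d[190:340,250:490],None,fx=3.3,fy=3.3,interpolation=cv2.INTER_CUBIC))
```

```text
(no output)
```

View pics/topcrop.png

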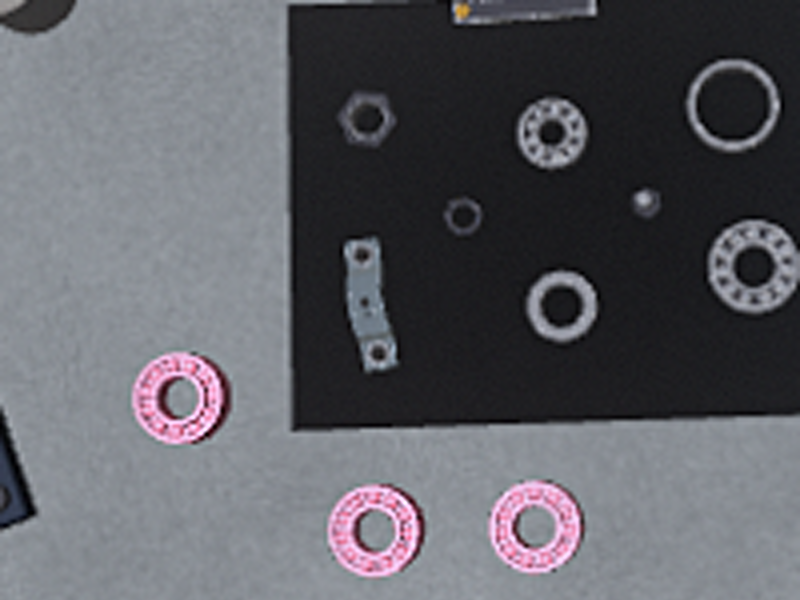

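View pics/scenecrop.png

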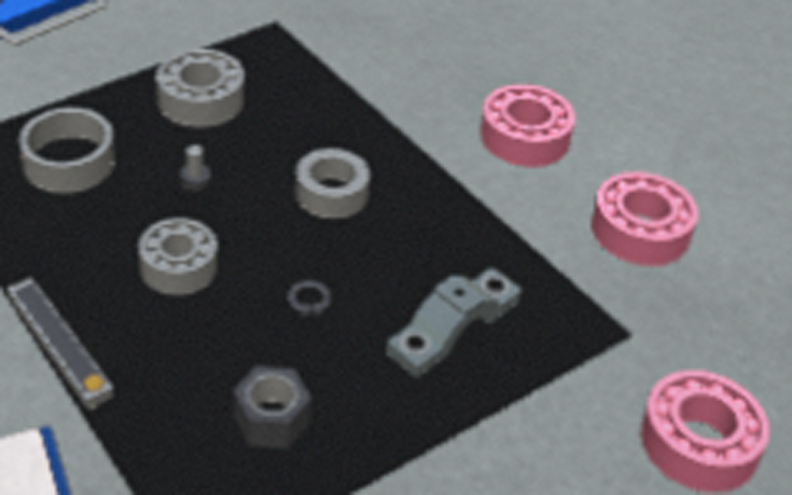

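View pics/topcrop2.png

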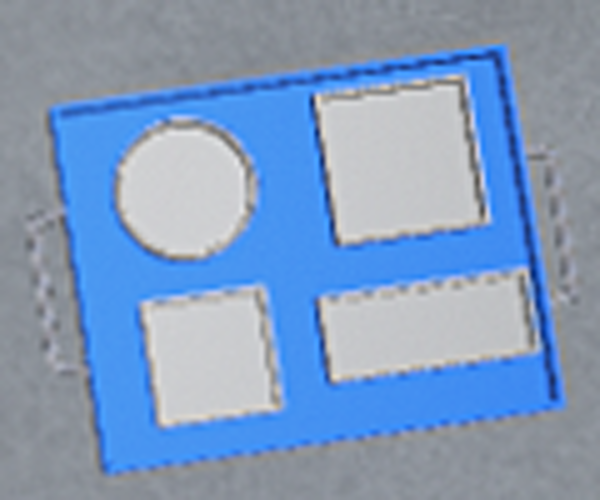

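Candidates in the top view:
- **Large bearing:** grey ring with balls at (319,197). Not it: empty race (314,156) and the pink bearings (175,230), (224,263), (264,262), (396,238).
- **Small bearing:** ring with balls at (268,163). Not it: plain collar (271,206), circlip (246,184).
- **Nut:** (222,159). **Cap:** (222,206).
- **Dishes:** round (397,157), large square (440,152), small square (402,191), long (446,185).

The scene crop confirms the balls.

```bash
cat > h.py <<'E'
import numpy as np,cv2
def ray(d,uv):
    p=cv2.undistortPoints(np.array(uv,float).reshape(-1,1,2),d["intrinsics"],d["distortion"]).reshape(-1,2)
    r=np.c_[p,np.ones(len(p))]@d["R"]   # R^T r
    return r, -d["R"].T@d["t"]
def back(d,uv,z):
    r,c=ray(d,uv); s=(z-c[2])/r[:,2]
    return c+r*s[:,None]
def proj(d,X):
    rv=cv2.Rodrigues(d["R"])[0]
    return cv2.projectPoints(np.array(X,float).reshape(-1,1,3),rv,d["t"],d["intrinsics"],d["distortion"])[0].reshape(-1,2)
def cloud(d):
    h,w=d["range_z"].shape
    v,u=np.mgrid[:h,:w]
    p=cv2.undistortPoints(np.stack([u,v],-1).reshape(-1,1,2).astype(float),d["intrinsics"],d["distortion"]).reshape(-1,2)
    z=d["range_z"].reshape(-1,1)
    return ((np.c_[p,np.ones(len(p))]*z-d["t"])@d["R"]).reshape(h,w,3)
E
python3 - <<'E'
from h import *
d=dict(np.load("top0.npz"))
P=cloud(d)
g={"large":(319,197,.027),"race":(314,156,.027),"small":(268,163,.023),"collar":(271,206,.023),"nut":(222,159,.025),"cap":(222,206,.02),"bolt":(291,181,.03),"round":(397,157,.015),"LS":(440,152,.015),"SS":(402,191,.015),"long":(446,185,.015)}
for k,(u,v,z) in g.items(): print(k,back(d,[u,v],z).round(3)[0][:2])
for (u,v) in[(230,225),(300,220),(430,170),(440,152),(402,191),(300,300)]: print(u,v,P[v-2:v+3,u-2:u+3].reshape(-1,3).mean(0).round(4),P[v-2:v+3,u-2:u+3,2].std())
# metal blobs on mat
gray=d["img"].max(2)
mask=np.zeros_like(gray)
m=gray>62
for k in("large","race","small","collar","nut","cap","bolt"):
    u,v,z=g[k]; r=22
    sub=np.zeros_like(m); sub[v-r:v+r,u-r:u+r]=m[v-r:v+r,u-r:u+r]
    n,l,st,c=cv2.connectedComponentsWithStats(sub.astype(np.uint8))
    for i in range(1,n):
        if st[i,4]>15:
            cn=cv2.findContours((l==i).astype(np.uint8),0,2)[0][0]
            hull=cv2.minEnclosingCircle(cn)
            print(k,st[i],back(d,hull[0],z).round(4)[0],hull[1]*2/494*1.3,cv2.minAreaRect(cn))
s=np.load("scene0.npz")
E
```

```text
large [0.448 0.087]
race [0.56  0.099]
small [0.544 0.226]
collar [0.426 0.219]
nut [0.558 0.353]
cap [0.428 0.354]
bolt [0.492 0.163]
round [ 0.556 -0.13 ]
LS [ 0.568 -0.25 ]
SS [ 0.461 -0.141]
long [ 0.475 -0.263]
230 225 [0.3763 0.3358 0.0021] 0.0024994504272562576
300 220 [0.3868 0.1412 0.0029] 0.0030064262917521285
430 170 [ 0.5193 -0.2227  0.0036] 0.002921035666192837
440 152 [ 0.5692 -0.2521  0.0062] 0.0023007792772327127
402 191 [ 0.4617 -0.1422  0.0068] 0.0029129761618161636
300 300 [1.673e-01 1.446e-01 1.000e-04] 0.0028053582364424828
large [338 175   3  44 115] [0.4479 0.0327 0.027 ] 0.11328074806614927 ((339.0, 196.5), (43.0, 2.0), 90.0)
large [307 185  23  23 349] [0.4502 0.0898 0.027 ] 0.0615402573033383 ((318.0, 196.0), (22.0, 22.0), 90.0)
race [301 145  24  23 169] [0.561  0.1027 0.027 ] 0.061507907666658104 ((312.5, 156.0), (22.0, 23.0), 90.0)
small [259 154  18  18 218] [0.5448 0.2279 0.023 ] 0.04690095499942177 ((267.4000549316406, 162.80003356933594), (16.994115829467773, 16.994115829467773), 63.43495178222656)
collar [262 198  17  18 170] [0.4255 0.2214 0.023 ] 0
[... 554 characters left out ...]
4189453125, 10.192736625671387), 80.53767395019531)
bolt [269 159   8  13  74] [0.5374 0.2141 0.03  ] 0.03530686278092234 ((272.5, 165.0), (12.0, 7.0), 90.0)
bolt [302 159  11   9  38] [0.541  0.1183 0.03  ] 0.033701181411743164 ((306.7000427246094, 163.40000915527344), (12.80000114440918, 3.799999952316284), 36.869895935058594)
bolt [288 177   7   7  34] [0.4954 0.1619 0.03  ] 0.017630437800758764 ((291.2500305175781, 179.75001525878906), (5.656853675842285, 6.363961219787598), 45.0)
bolt [307 187   6  16  80] [0.4545 0.1114 0.03  ] 0.04085361832066586 ((309.5, 194.5), (15.0, 5.0), 90.0)
bolt [269 198  10   5  35] [0.4414 0.2108 0.03  ] 0.02591857408222399 ((273.5, 200.0), (4.0, 9.0), 90.0)
```

Emit:
apply_moves(
  fingers=[-1,-1,-1,-1,-1,-1,-1,-1,-1,-1],
  travel=[
    [40,0,-13],
    [40,0,-13],
    [40,0,-13],
    [40,0,-13],
    [40,0,-13],
    [40,0,-13],
    [40,0,-13],
    [40,0,-13],
    [40,0,-13],
    [20,0,-8],
  ],
  roll=[0,0,0,0,0,0,0,0,0,0],
)

```text
time: 2.1
tool_pos: [0.5314, 0.372, 0.2534]
eef_rot: [[0.946, 0.001, 0.324], [-0.324, -0.001, 0.946], [0.002, -1.0, -0.001]]
ft_force: [0.2, -1.4, 0.3]
width: 0.0853
```

```bash
cat > w.py <<'E'
import sys
from plant import read_state, snapshot, search_frame
from h import *
def take(n,cam="wrist"):
    d=snapshot(cam); cv2.imwrite(f"pics/{n}.png",d["img"][:,:,::-1]); np.savez(f"{n}.npz",**d); return d
def st():
    s=read_state()
    print("t",round(s["time"],2),"tcp",np.round(s["tool_pos"],4),"x",np.round(s["eef_rot"],3)[:,0],"z",np.round(s["eef_rot"],3)[:,2],"q",np.round(s["qpos"],0),"w",round(s["width"],4),"f",np.round(s["ft_force"],1))
    return s
E
python3 - <<'E'
from w import *
s=st(); d=take("w1"); print((-d["R"].T@d["t"]).round(4),d["R"].round(3))
E
```

```text
t 2.1 tcp [0.5314 0.372  0.2534] x [ 0.946 -0.324  0.002] z [ 0.324  0.946 -0.001] q [-50.  19.  14.  85.  -5.  77.  36.] w 0.0853 f [ 0.2 -1.4  0.3]
[0.4604 0.3968 0.3745] [[ 0.325  0.946  0.   ]
 [ 0.904 -0.31   0.295]
 [ 0.279 -0.096 -0.955]]
```

View pics/w1.png

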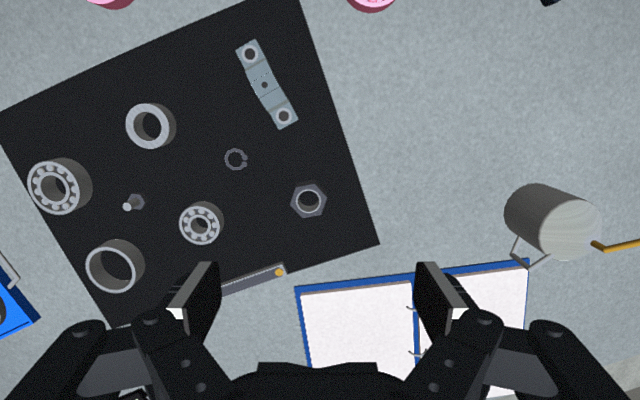

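The wrist picture shows nut (309,201), cap (267,85), small bearing with balls (201,223), large bearing with balls (58,186), collar (150,126), race (114,266), bolt (133,203) and circlip (236,159). The choice is confirmed. Now I'll fit the models to the silhouettes.

```bash
cat > fit.py <<'E'
from h import *
from scipy.optimize import minimize
a=np.linspace(0,2*np.pi,72,endpoint=False)
def cyl(D,h): return np.vstack([np.c_[D/2*np.cos(a),D/2*np.sin(a),0*a+z] for z in(0,h)])
b=np.radians(30+60*np.arange(6)); 
def hexa(): 
    r=.036/np.sqrt(3); return np.vstack([np.c_[r*np.cos(b),r*np.sin(b),0*b+z] for z in(0,.022)])
def cap():
    L=[]
    for sx in(-1,1):
        for sy in(-1,1):
            for x,z in((.045,0),(.045,.012),(.017,.012),(.012,.030)): L.append([sx*x,sy*.012,z])
    return np.array(L)
M={"large":cyl(.062,.024),"race":cyl(.062,.024),"small":cyl(.047,.020),"collar":cyl(.047,.020),"nut":hexa(),"cap":cap()}
SEED={"large":(.450,.090),"race":(.561,.103),"small":(.545,.228),"collar":(.4255,.2215),"nut":(.557,.355),"cap":(.429,.353)}
def pose(m,x,y,t,z0=.003):
    c,s=np.cos(t),np.sin(t); R=np.array([[c,-s,0],[s,c,0],[0,0,1]]); return m@R.T+[x,y,z0]
def hullmask(d,k,p,S=4):
    q=proj(d,pose(M[k],*p)); 
    im=np.zeros((400*1,640),np.uint8)
    h=cv2.convexHull(q.astype(np.float32))
    cv2.fillConvexPoly(im,np.round(h*16).astype(np.int32),255,lineType=cv2.LINE_AA,shift=4)
    return im/255.
def blob(d,k,seed,thr):
    h0=hullmask(d,k,seed)>0
    roi=cv2.dilate(h0.astype(np.uint8),np.ones((17,17)))
    m=((d["img"].max(2)>thr)&(roi>0)).astype(np.uint8)
    n,l,st,c=cv2.connectedComponentsWithStats(m)
    i=1+np.argmax([ (h0&(l==j)).sum() for j in range(1,n)])
    cn=cv2.findContours((l==i).astype(np.uint8),0,1)[0]; cn=max(cn,key=cv2.contourArea)
    out=np.zeros((400,640),np.uint8); cv2.fillConvexPoly(out,cv2.convexHull(cn),1)
    return out.astype(float)
def fit(d,k,seed=None,thr=55,yaws=(0,)):
    seed=seed or SEED[k]; best=None
    for y0 in yaws:
        B=blob(d,k,(*seed,y0),thr)
        ff=lambda p: np.abs(hullmask(d,k,(p[0]*.001,p[1]*.001,p[2] if len(p)>2 else 0))-B).sum()/B.sum()
        s=np.array([seed[0]*1e3,seed[1]*1e3]+([y0] if k in("nut","cap") else []))
        sim=np.vstack([s]+[s+np.eye(len(s))[i]*(6 if i<2 else .15) for i in range(len(s))])
        r=minimize(ff,s,method="Nelder-Mead",options=dict(initial_simplex=sim,xatol=.02,fatol=1e-5,maxiter=400))
        if best is None or r.fun<best.fun: best=r
    return best.x,best.fun
E
python3 - <<'E'
from fit import *
d=dict(np.load("w1.npz")); print(d["intrinsics"][0,0])
t=dict(np.load("top0.npz"))
for k in M:
    yaws=(0,) 
    if k=="nut": yaws=np.radians([0,20,40,-20])
    if k=="cap": yaws=np.radians([0,20,-20])
    for dd in(d,t):
        x,f=fit(dd,k,yaws=yaws); print(k,x[:2].round(1),np.degrees(x[2:]).round(1),round(f,3))
E
```

```text
332.7136315558534
large [449.4  86.1] [] 0.169
large [450.6  89.9] [] 0.062
race [561.  100.2] [] 0.022
race [561.9 102.9] [] 0.084
small [544.3 225.6] [] 0.032
small [545.8 228.3] [] 0.094
collar [424.9 219.8] [] 0.029
collar [425.7 223. ] [] 0.088
nut [558.4 352.7] [51.9] 0.137
nut [558.5 357.9] [44.5] 0.28
cap [428.9 353.5] [9.2] 0.03
cap [429.9 355.4] [9.8] 0.161
```

Emit:
apply_moves(
  fingers=[-1,-1,-1,-1,-1,-1],
  travel=[
    [32,30,-10],
    [0,35,0],
    [0,35,0],
    [0,0,0],
    [0,0,0],
    [0,0,0],
  ],
  roll=[0,0,0,0.11,0.11,0.11],
)

```text
time: 2.75
tool_pos: [0.5549, 0.3562, 0.1529]
eef_rot: [[0.79, -0.001, 0.613], [-0.613, -0.0, 0.79], [-0.0, -1.0, -0.001]]
ft_force: [-0.1, 0.6, 0.8]
width: 0.0853
```

Run:
```python
from w import *
from fit import *
s=st(); d=take("w2"); 
for thr in (40,50,60):
  x,f=fit(d,"nut",seed=(.558,.353),thr=thr,yaws=np.radians([30,50,70])); print(x[:2],np.degrees(x[2]),f)
im=d["img"][:,:,::-1].copy()
q=proj(d,pose(M["nut"],x[0]/1e3,x[1]/1e3,x[2]))
for p in q: cv2.circle(im,tuple(int(v) for v in p),2,(0,0,255),-1)
cv2.imwrite("pics/w2o.png",im)
```

```text
t 2.75 tcp [0.5549 0.3562 0.1529] x [ 0.79  -0.613 -0.   ] z [ 0.613  0.79  -0.001] q [-50.  24.  17.  90.  -8.  67.  21.] w 0.0853 f [-0.1  0.6  0.8]
[556.23033212 353.88090675] 48.8315387541859 0.17140490924566934
[557.69714299 352.35264612] 54.53835488791768 0.11964173830873365
[558.03435178 352.3523744 ] 52.182306748741304 0.14929409636887853
```

View pics/w2o.png

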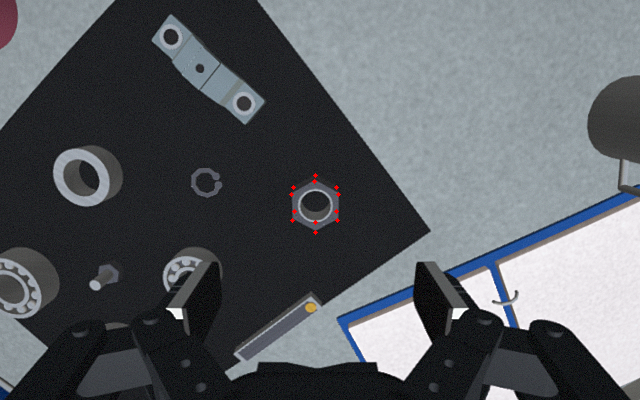

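```bash
cat > tips.py <<'E'
from w import *
def tips(n,s):
    d=dict(np.load(n+".npz")); P=cloud(d)
    R=np.array(s["eef_rot"]);T=(P-np.array(s["tool_pos"]))@R
    ok=(d["range_z"]>0)&(abs(T[...,0])<.02)&(abs(T[...,2])<.075)&(T[...,1]<.05)&(T[...,1]>-.08)
    for sg in(-1,1):
        q=T[ok&(T[...,2]*sg>0)]
        if len(q): print(sg,len(q),"y pct",np.percentile(q[:,1],[50,90,95,98,99,100]).round(4),"z",np.percentile(q[:,2],[1,50,99]).round(4))
if __name__=="__main__":
    s=read_state(); tips(sys.argv[1],s)
E
python3 tips.py w2
```

```text
-1 19546 y pct [-0.0511 -0.0189 -0.0083 -0.0002  0.0032  0.0091] z [-0.0719 -0.0453 -0.0014]
1 19539 y pct [-0.0511 -0.0189 -0.0083 -0.0003  0.0031  0.0088] z [0.0015 0.0457 0.0723]
```

Emit:
apply_moves(
  fingers=[-0.459,-0.459,-0.459,-0.459],
  travel=[
    [5,0,-1],
    [0,0,0],
    [0,0,0],
    [0,0,0],
  ],
  roll=[0,0,0,0],
)

```text
time: 3.2
tool_pos: [0.5585, 0.3522, 0.1534]
eef_rot: [[0.793, -0.0, 0.609], [-0.609, 0.0, 0.793], [-0.0, -1.0, 0.0]]
ft_force: [0.3, 0.0, 0.1]
width: 0.0628
```

```bash
python3 -c "
from w import *
take('w3');st()"; python3 tips.py w3
```

```text
t 3.25 tcp [0.5585 0.3522 0.1534] x [ 0.793 -0.609 -0.   ] z [0.609 0.793 0.   ] q [-49.  25.  17.  90.  -8.  67.  22.] w 0.0619 f [-0.2  0.4 -0.2]
-1 19268 y pct [-0.0491 -0.0177 -0.0046  0.005   0.0088  0.0164] z [-0.0645 -0.0407 -0.0015]
1 19343 y pct [-0.0494 -0.0178 -0.0047  0.005   0.0089  0.0159] z [0.0014 0.0412 0.065 ]
```

Emit:
apply_moves(
  fingers=[0.153,0.153,0.153,0.153,0.153],
  travel=[
    [0,0,0],
    [0,0,0],
    [0,0,0],
    [0,0,0],
    [0,0,0],
  ],
  roll=[0,0,0,0,0],
)

```text
time: 3.75
tool_pos: [0.5585, 0.3522, 0.1533]
eef_rot: [[0.793, 0.0, 0.61], [-0.61, -0.0, 0.793], [0.0, -1.0, -0.0]]
ft_force: [-0.4, -0.4, 0.4]
width: 0.0363
```

```bash
python3 -c "
from w import *
take('w4');st()"; python3 tips.py w4
```

```text
t 3.8 tcp [0.5585 0.3522 0.1533] x [ 0.793 -0.61   0.   ] z [ 0.61   0.793 -0.   ] q [-49.  25.  17.  90.  -8.  67.  22.] w 0.0359 f [-0.8 -0.2 -1.4]
-1 19330 y pct [-0.0488 -0.018  -0.0047  0.007   0.0114  0.0212] z [-0.0603 -0.036  -0.0015]
1 19420 y pct [-0.049  -0.0182 -0.0049  0.0067  0.0114  0.0211] z [0.0015 0.0365 0.061 ]
```

View pics/w4.png

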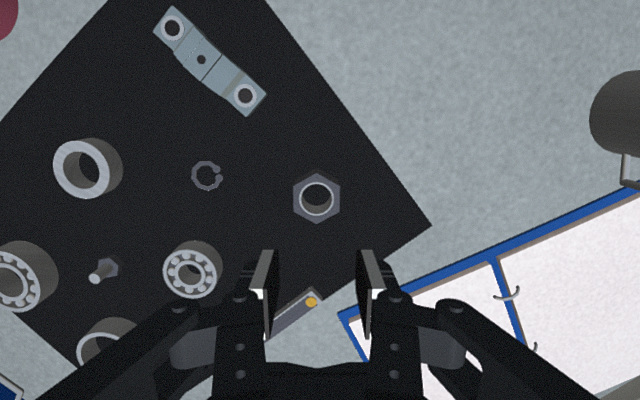

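Emit:
apply_moves(
  fingers=[-0.5,-0.5,-0.5,-0.5,0.3,0.3,0.3,0.3,0.3],
  travel=[
    [0,20,0],
    [0,40,0],
    [0,40,0],
    [0,19,0],
    [0,0,0],
    [0,0,0],
    [0,0,0],
    [0,0,0],
    [0,0,0],
  ],
  roll=[0,0,0,0,0,0,0,0,0],
  squeeze=60,
)

```text
time: 4.7
tool_pos: [0.559, 0.3525, 0.0354]
eef_rot: [[0.793, 0.001, 0.61], [-0.61, 0.001, 0.793], [0.0, -1.0, 0.002]]
ft_force: [0.3, 0.3, -1.5]
width: 0.0341
```

```bash
python3 -c "
from w import *
take('w5');st()"
```

```text
t 4.75 tcp [0.5589 0.3525 0.0353] x [ 0.793 -0.61   0.   ] z [0.61  0.793 0.001] q [-48.  32.  16.  95. -10.  55.  24.] w 0.0343 f [-0.   0.1  3.2]
```

View pics/w5.png

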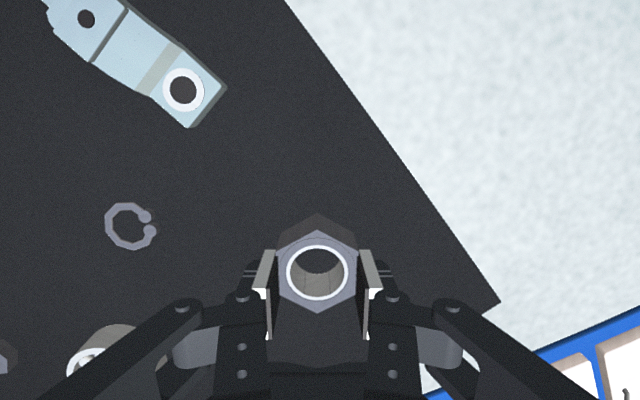

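Emit:
apply_moves(
  fingers=[1,1,1,1,1,1,1],
  travel=[
    [0,0,0],
    [0,0,0],
    [0,-5,0],
    [0,-20,0],
    [0,-40,0],
    [0,-40,0],
    [0,0,0],
  ],
  roll=[0,0,0,0,0,0,0],
)

```text
time: 5.45
tool_pos: [0.5613, 0.3536, 0.1458]
eef_rot: [[0.792, 0.007, 0.61], [-0.61, 0.006, 0.792], [0.002, -1.0, 0.009]]
ft_force: [1.7, 0.1, -1.1]
width: 0.0342
```

```bash
python3 -c "
from w import *
take('w6');st()"
```

```text
t 5.5 tcp [0.56   0.353  0.1427] x [ 0.792 -0.61   0.001] z [0.61  0.792 0.005] q [-49.  25.  17.  91.  -8.  65.  22.] w 0.0346 f [-1.2  0.2 -1.6]
```

View pics/w6.png

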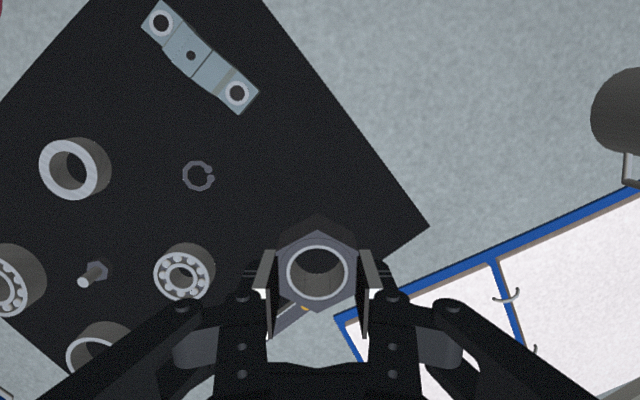

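Emit:
apply_moves(
  fingers=[1,1,1,1,1,1,1,1,1,1],
  travel=[
    [15,-3,-20],
    [25,0,-33],
    [25,0,-33],
    [25,0,-33],
    [25,0,-33],
    [25,0,-33],
    [25,0,-33],
    [25,0,-33],
    [25,0,-33],
    [15,0,-20],
  ],
  roll=[0,0,0,0,0,0,0,0,0,0],
)

```text
time: 6.5
tool_pos: [0.5541, -0.0329, 0.1412]
eef_rot: [[0.791, -0.002, 0.612], [-0.612, -0.001, 0.791], [-0.001, -1.0, -0.002]]
ft_force: [0.2, 0.9, -0.3]
width: 0.0343
```

```bash
python3 -c "
from w import *
take('w7');st()"
```

```text
t 6.55 tcp [ 0.5539 -0.0367  0.1414] x [ 0.788 -0.615  0.   ] z [ 0.615  0.788 -0.003] q [-25.  14.  28. 106.  -7.  62.  58.] w 0.034 f [-0.3 -5.2 -0.7]
```

View pics/w7.png

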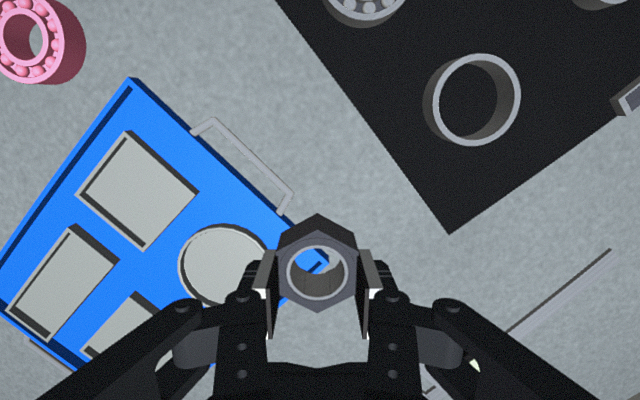

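```bash
cat > tray.py <<'E'
from h import *
from scipy.optimize import minimize
a=np.linspace(0,2*np.pi,64,endpoint=False)
def rect(cx,cy,w,h): return np.array([[cx+sx*w/2,cy+sy*h/2] for sx,sy in((-1,-1),(1,-1),(1,1),(-1,1))])
D={"round":(.047,.061),"SS":(-.047,.061),"LS":(.047,-.061),"long":(-.047,-.061)}
def model(d,p):
    x,y,t=p; c,s=np.cos(t),np.sin(t)
    def tr(q,z): return np.c_[q@np.array([[c,s],[-s,c]])+[x,y],np.full(len(q),z)]
    im=np.zeros((400,640),np.uint8)
    def fill(q,v): cv2.fillConvexPoly(im,np.round(cv2.convexHull(proj(d,q).astype(np.float32))*16).astype(np.int32),v,lineType=cv2.LINE_AA,shift=4)
    o=rect(0,0,.206,.258)
    fill(np.vstack([tr(o,0),tr(o,.015)]),255)
    fill(tr(np.c_[.047+.040*np.cos(a),.061+.040*np.sin(a)],.015),0)
    fill(tr(rect(-.047,.061,.070,.070),.015),0)
    fill(tr(rect(.047,-.061,.086,.086),.015),0)
    fill(tr(rect(-.047,-.061,.048,.118),.015),0)
    return im/255.
def fit(d,roi,p0=(.515,-.196,.115)):
    h=cv2.cvtColor(d["img"],cv2.COLOR_RGB2HSV)
    B=((h[...,0]>95)&(h[...,0]<125)&(h[...,1]>120)).astype(float)
    f=lambda p: (np.abs(model(d,(p[0]/1e3,p[1]/1e3,p[2]/100))-B)*roi).sum()/(B*roi).sum()
    s=np.array([p0[0]*1e3,p0[1]*1e3,p0[2]*100])
    best=None
    for k in range(2):
        r=minimize(f,s,method="Nelder-Mead",options=dict(initial_simplex=np.vstack([s,s+[8,0,0],s+[0,8,0],s+[0,0,5]]),xatol=.02,fatol=1e-5)); s=r.x
    return r.x,r.fun
def dishes(x):
    t=x[2]/100;c,s=np.cos(t),np.sin(t)
    return {k:(round(x[0]+1e3*(c*q[0]-s*q[1]),1),round(x[1]+1e3*(s*q[0]+c*q[1]),1)) for k,q in D.items()}
E
python3 - <<'E'
from tray import *
d=dict(np.load("top0.npz")); roi=np.zeros((400,640)); roi[115:230,345:490]=1
x,f=fit(d,roi); print("top",x,f,dishes(x))
d=dict(np.load("w7.npz")); roi=np.zeros((400,640)); roi[:205,:275]=1; roi[:290,:170]=1
x,f=fit(d,roi); print("wr",x,f,dishes(x))
im=d["img"].copy(); im[...,0]=np.where(model(d,(x[0]/1e3,x[1]/1e3,x[2]/100))>.5,255,im[...,0])
cv2.imwrite("pics/tray.png",im[:,:,::-1])
E
```

```text
top [ 515.87489152 -195.22660913   12.55574205] 0.12273959479841832 {'round': (np.float64(554.9), np.float64(-128.8)), 'SS': (np.float64(461.6), np.float64(-140.6)), 'LS': (np.float64(570.1), np.float64(-249.9)), 'long': (np.float64(476.9), np.float64(-261.6))}
wr [ 514.79704511 -197.47642597   12.37273286] 0.08965193216209034 {'round': (np.float64(553.9), np.float64(-131.1)), 'SS': (np.float64(460.6), np.float64(-142.7)), 'LS': (np.float64(569.0), np.float64(-252.2)), 'long': (np.float64(475.7), np.float64(-263.8))}
```

View pics/tray.png

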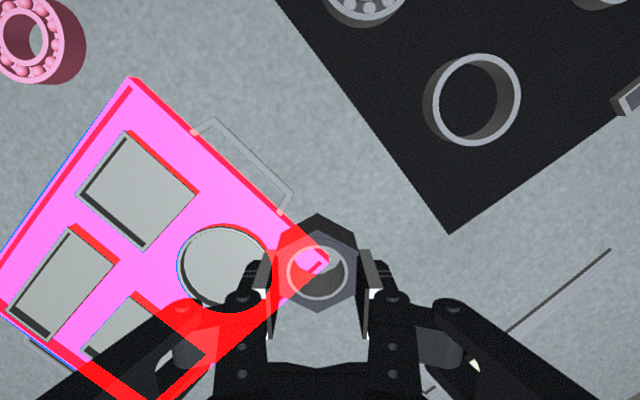

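Emit:
apply_moves(
  fingers=[1,1,1,1,1,1,1,1,1],
  travel=[
    [19,0,-25],
    [20,0,-25],
    [19,0,-24],
    [0,20,0],
    [0,30,0],
    [0,25,0],
    [0,13,0],
    [0,8,0],
    [0,0,0],
  ],
  roll=[0,0,0,0,0,0,0,0,0],
)

```text
time: 7.45
tool_pos: [0.5557, -0.1229, 0.0455]
eef_rot: [[0.793, -0.002, 0.61], [-0.61, -0.0, 0.793], [-0.001, -1.0, -0.001]]
ft_force: [0.1, 0.6, -1.1]
width: 0.0341
```

```bash
python3 -c "
from w import *
take('w8');st()"
```

```text
t 7.5 tcp [ 0.5563 -0.123   0.0465] x [ 0.793 -0.61  -0.   ] z [ 0.61   0.793 -0.   ] q [-15.  23.  28. 109. -14.  52.  72.] w 0.034 f [ 0.6 -0.3 -1. ]
```

View pics/w8.png

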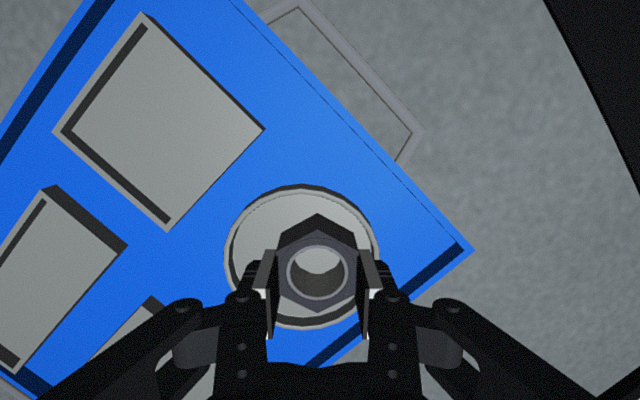

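Emit:
apply_moves(
  fingers=[1,1,1,1,1],
  travel=[
    [3,0,-7],
    [0,3,0],
    [0,3,0],
    [0,2,0],
    [0,0,0],
  ],
  roll=[0,0,0,0,0],
)

```text
time: 8.0
tool_pos: [0.5545, -0.1305, 0.0392]
eef_rot: [[0.792, 0.0, 0.61], [-0.61, 0.0, 0.792], [0.0, -1.0, 0.0]]
ft_force: [-4.0, -0.7, 9.8]
width: 0.0341
```

```bash
python3 -c "
from w import *
take('w9');st()
import tray
d=dict(np.load('w9.npz')); roi=np.zeros((400,640)); roi[:200,:]=1; roi[:285,:165]=1
x,f=tray.fit(d,roi); print(x,f,tray.dishes(x))
"
```

```text
t 8.05 tcp [ 0.5545 -0.1305  0.0392] x [ 0.792 -0.61   0.   ] z [0.61  0.792 0.   ] q [-15.  24.  28. 109. -14.  51.  73.] w 0.0341 f [-3.1  0.7 10.3]
[ 514.44184866 -196.53801098   12.48659991] 0.08565214876511076 {'round': (np.float64(553.5), np.float64(-130.2)), 'SS': (np.float64(460.2), np.float64(-141.9)), 'LS': (np.float64(568.7), np.float64(-251.2)), 'long': (np.float64(475.4), np.float64(-262.9))}
```

View pics/w9.png

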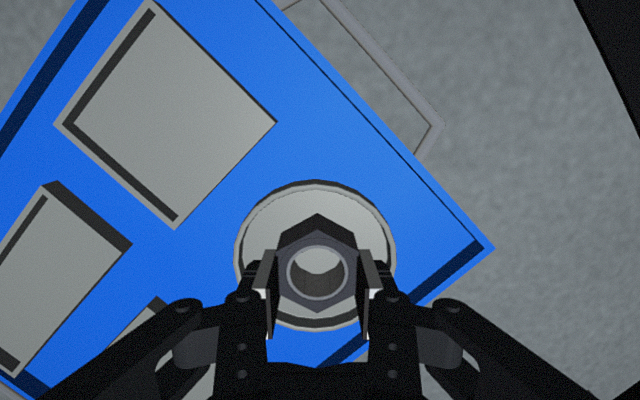

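Emit:
apply_moves(
  fingers=[-0.4,-0.4,-0.4,-0.4,-0.4,-0.4,-0.4,-0.4],
  travel=[
    [0,0,0],
    [0,0,0],
    [0,0,0],
    [0,-10,0],
    [0,-30,0],
    [0,-40,0],
    [0,-30,0],
    [0,0,0],
  ],
  roll=[0,0,0,0,0,0,0,0],
)

```text
time: 8.85
tool_pos: [0.5568, -0.1312, 0.1534]
eef_rot: [[0.792, 0.008, 0.61], [-0.61, -0.0, 0.792], [0.006, -1.0, 0.004]]
ft_force: [-0.8, -0.1, -0.4]
width: 0.0599
```

```bash
python3 -c "
from w import *
take('w10');st()
"
```

```text
t 8.9 tcp [ 0.5557 -0.1307  0.1511] x [ 0.792 -0.61   0.004] z [0.61  0.793 0.003] q [-17.  15.  31. 104.  -9.  63.  69.] w 0.0597 f [-0.3  0.1 -0.3]
```

View pics/w10.png

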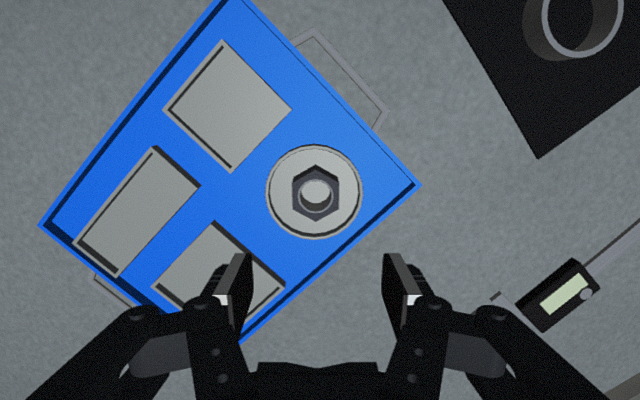

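Emit:
apply_moves(
  fingers=[-0.4,-0.4,-0.4,-0.4,-0.4,-0.4,-0.4,-0.4,-0.4,-0.4],
  travel=[
    [-15,0,20],
    [-25,0,31],
    [-25,0,31],
    [-25,0,31],
    [-25,0,31],
    [-25,0,31],
    [-25,0,31],
    [-25,0,31],
    [-20,0,25],
    [-15,0,15],
  ],
  roll=[0,0,0,0,0,0,0,0,0,0],
)

```text
time: 9.9
tool_pos: [0.5438, 0.2292, 0.1472]
eef_rot: [[0.794, -0.002, 0.608], [-0.608, -0.0, 0.794], [-0.001, -1.0, -0.001]]
ft_force: [0.7, -0.4, 0.8]
width: 0.06
```

```bash
python3 -c "
from w import *
st();take('w11');s=st()
"
```

```text
t 9.9 tcp [0.5438 0.2292 0.1472] x [ 0.794 -0.608 -0.001] z [ 0.608  0.794 -0.001] q [-43.  17.  19. 101.  -6.  63.  31.] w 0.06 f [ 0.7 -0.4  0.8]
t 9.95 tcp [0.5429 0.2326 0.1471] x [ 0.796 -0.605 -0.002] z [ 0.605  0.796 -0.   ] q [-44.  17.  19. 101.  -6.  63.  31.] w 0.0598 f [-1.8  3.3  0.4]
```

View pics/w11.png

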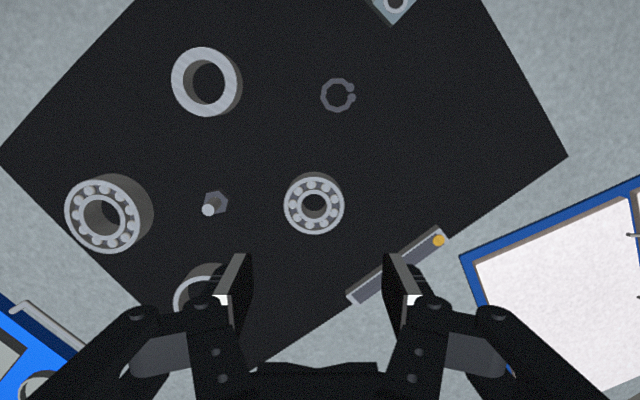

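Run:
```python
from w import *
import fit
s=st(); d=take('w12')
x,f=fit.fit(d,"small",seed=(.5443,.2256)); print(x,f)
R=np.array(s["eef_rot"]); print("move",(R.T@(np.array([x[0]/1e3,x[1]/1e3,.035])-s["tool_pos"])*1e3).round(1))
```

```text
t 9.95 tcp [0.5429 0.2326 0.1471] x [ 0.796 -0.605 -0.002] z [ 0.605  0.796 -0.   ] q [-44.  17.  19. 101.  -6.  63.  31.] w 0.0598 f [-1.8  3.3  0.4]
[544.4494953 225.8561013] 0.01895195358705244
move [  5.6 112.1  -4.4]
```

Emit:
apply_moves(
  fingers=[-0.5,-0.5,-0.5,-0.5,-0.5,1,1,1,1,1],
  travel=[
    [5,20,-4],
    [0,40,0],
    [0,35,0],
    [0,20,0],
    [0,0,0],
    [0,0,0],
    [0,0,0],
    [0,0,0],
    [0,0,0],
    [0,0,0],
  ],
  roll=[0,0,0,0,0,0,0,0,0,0],
  squeeze=70,
)

```text
time: 11.0
tool_pos: [0.5474, 0.2202, 0.0348]
eef_rot: [[0.792, 0.002, 0.61], [-0.61, 0.001, 0.792], [0.001, -1.0, 0.002]]
ft_force: [-1.2, -1.5, 6.5]
width: 0.0435
```

```bash
python3 -c "
from w import *
take('w13');st()
"
```

```text
t 11.05 tcp [0.5474 0.2201 0.0348] x [ 0.792 -0.61   0.001] z [0.61  0.792 0.002] q [-41.  25.  18. 106. -10.  51.  34.] w 0.0431 f [-0.5 -1.7  7.1]
```

View pics/w13.png

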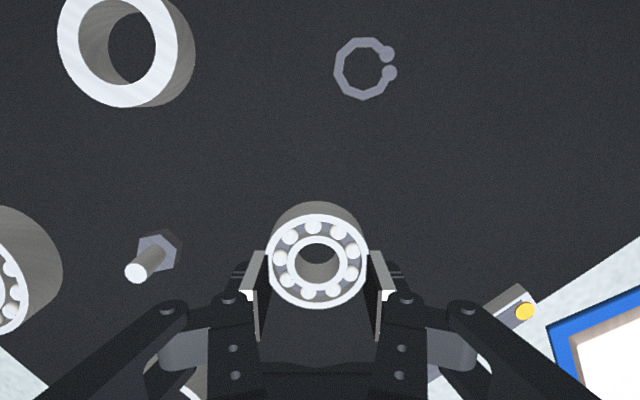

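Emit:
apply_moves(
  fingers=[-0.4,-0.4,-0.4,-0.4,1,1,1,1,1,1],
  travel=[
    [0,0,0],
    [0,0,0],
    [-6,0,0],
    [0,3,0],
    [0,0,0],
    [0,0,0],
    [0,0,0],
    [0,0,0],
    [0,0,0],
    [0,0,0],
  ],
  roll=[0,0,0,0,0,0,0,0,0,0],
)

```text
time: 12.05
tool_pos: [0.5416, 0.224, 0.0305]
eef_rot: [[0.793, -0.0, 0.61], [-0.61, 0.0, 0.793], [-0.0, -1.0, 0.0]]
ft_force: [-2.6, 0.3, 4.1]
width: 0.0437
```

```bash
python3 -c "
from w import *
take('w14');st()
"; python3 tips.py w14
```

```text
t 12.1 tcp [0.5416 0.224  0.0305] x [ 0.793 -0.61  -0.   ] z [0.61  0.793 0.   ] q [-42.  25.  18. 106. -10.  50.  33.] w 0.0437 f [-2.   0.5  5.3]
-1 29981 y pct [-0.0342  0.0269  0.0273  0.0276  0.0279  0.029 ] z [-0.0737 -0.039  -0.0009]
1 29195 y pct [-0.0351  0.0269  0.0272  0.0276  0.0278  0.0292] z [0.001  0.0377 0.073 ]
```

View pics/w14.png

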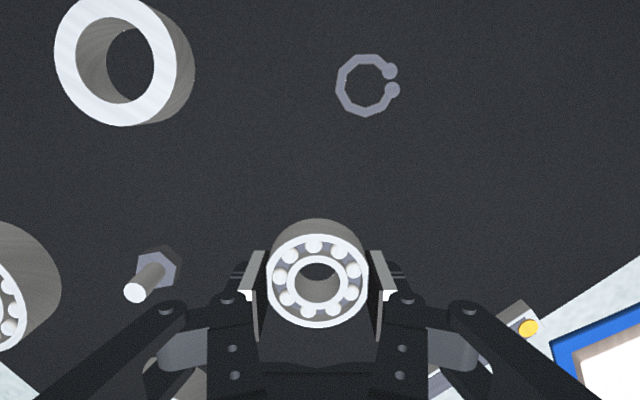

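Emit:
apply_moves(
  fingers=[1,1,1,1,1,1],
  travel=[
    [0,-5,0],
    [0,-20,0],
    [0,-40,0],
    [0,-35,0],
    [0,-10,0],
    [0,0,0],
  ],
  roll=[0,0,0,0,0,0],
)

```text
time: 12.7
tool_pos: [0.5427, 0.2239, 0.1418]
eef_rot: [[0.792, 0.003, 0.61], [-0.61, 0.001, 0.792], [0.001, -1.0, 0.003]]
ft_force: [0.4, -0.0, -2.5]
width: 0.0439
```

Emit:
apply_moves(
  fingers=[1,1,1,1,1,1,1,1,1,1],
  travel=[
    [8,0,-17],
    [18,0,-38],
    [18,0,-38],
    [18,0,-38],
    [18,0,-38],
    [18,0,-38],
    [18,0,-38],
    [18,0,-38],
    [18,0,-38],
    [7,0,-19],
  ],
  roll=[0,0,0,0,0,0,0,0,0,0],
)

```text
time: 13.7
tool_pos: [0.4575, -0.1469, 0.1387]
eef_rot: [[0.79, -0.003, 0.613], [-0.613, -0.001, 0.79], [-0.002, -1.0, -0.003]]
ft_force: [0.9, -0.0, -2.6]
width: 0.0436
```

Emit:
apply_moves(
  fingers=[1,1],
  travel=[
    [0,0,0],
    [0,0,0],
  ],
  roll=[0,0],
)

```text
time: 13.9
tool_pos: [0.4591, -0.1428, 0.139]
eef_rot: [[0.792, -0.002, 0.611], [-0.611, 0.0, 0.792], [-0.002, -1.0, -0.001]]
ft_force: [0.1, -0.3, -1.5]
width: 0.044
```

```bash
python3 -c "
from w import *
take('w15');s=st()
R=np.array(s['eef_rot']); print((R.T@(np.array([.4603,-.142,.05])-s['tool_pos'])*1e3).round(1))
"
```

```text
t 13.95 tcp [ 0.4597 -0.142   0.1392] x [ 0.793 -0.61  -0.002] z [ 0.61   0.793 -0.001] q [-21.   5.  35. 116.  -3.  60.  68.] w 0.0438 f [-0.   1.2 -1.9]
[ 0.6 89.2  0.5]
```

View pics/w15.png

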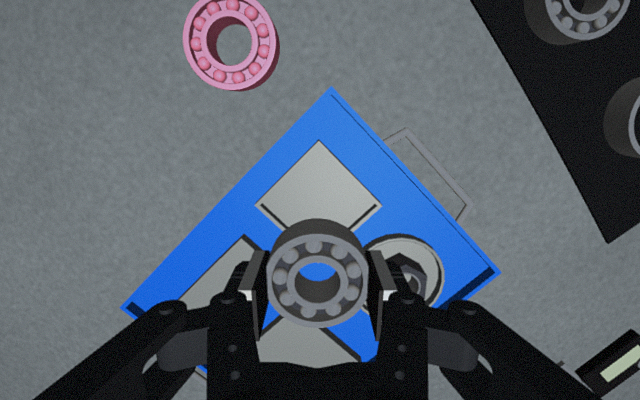

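Emit:
apply_moves(
  fingers=[1,1,1,1,1,1,1],
  travel=[
    [0,20,0],
    [0,35,0],
    [0,30,0],
    [0,10,0],
    [0,5,0],
    [0,0,0],
    [0,0,0],
  ],
  roll=[0,0,0,0,0,0,0],
)

```text
time: 14.65
tool_pos: [0.4613, -0.1426, 0.0414]
eef_rot: [[0.793, 0.002, 0.61], [-0.61, -0.0, 0.793], [0.001, -1.0, 0.001]]
ft_force: [0.2, -0.1, -1.4]
width: 0.0437
```

```bash
python3 -c "
from w import *
take('w16');st()
import tray
d=dict(np.load('w16.npz')); roi=np.zeros((400,640)); roi[:200,:]=1;
x,f=tray.fit(d,roi); print(x,f,tray.dishes(x))
"
```

```text
t 14.7 tcp [ 0.4614 -0.1427  0.0415] x [ 0.793 -0.61   0.002] z [0.61  0.793 0.001] q [-18.  14.  34. 121. -11.  47.  74.] w 0.0438 f [ 0.3 -0.2 -1.8]
[ 513.97905374 -197.30329743   11.90929023] 0.026508615650791423 {'round': (np.float64(553.4), np.float64(-131.2)), 'SS': (np.float64(460.1), np.float64(-142.3)), 'LS': (np.float64(567.9), np.float64(-252.3)), 'long': (np.float64(474.6), np.float64(-263.5))}
```

View pics/w16.png

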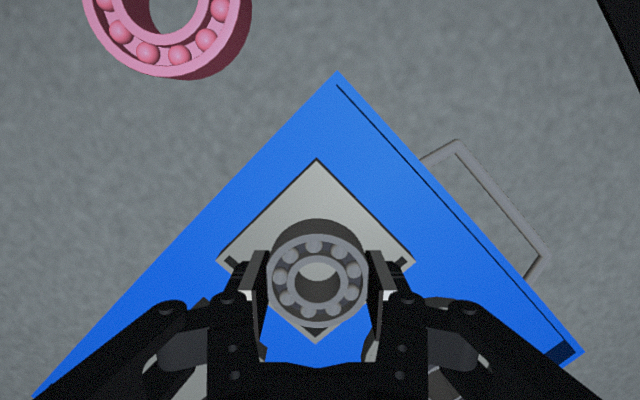

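Emit:
apply_moves(
  fingers=[1,1,1,1],
  travel=[
    [-1,3,0],
    [0,2.5,0],
    [0,0,0],
    [0,0,0],
  ],
  roll=[0,0,0,0],
)

```text
time: 15.1
tool_pos: [0.4596, -0.1421, 0.0349]
eef_rot: [[0.792, -0.0, 0.61], [-0.61, 0.0, 0.792], [-0.0, -1.0, -0.0]]
ft_force: [0.1, -0.2, -2.3]
width: 0.0438
```

Emit:
apply_moves(
  fingers=[-0.4,-0.4,-0.4,-0.4,-0.6,-0.6,-1,-1],
  travel=[
    [0,0,0],
    [0,0,0],
    [0,0,0],
    [0,-10,0],
    [0,-30,0],
    [0,-40,0],
    [0,-30,0],
    [0,0,0],
  ],
  roll=[0,0,0,0,0,0,0,0],
)

```text
time: 15.9
tool_pos: [0.462, -0.1428, 0.1494]
eef_rot: [[0.792, 0.007, 0.61], [-0.61, 0.0, 0.792], [0.006, -1.0, 0.005]]
ft_force: [0.1, 0.3, -0.1]
width: 0.0852
```

```bash
python3 -c "
from w import *
take('w17');st()
import tray
d=dict(np.load('w17.npz')); 
"
```

```text
t 15.95 tcp [ 0.461  -0.1424  0.1473] x [ 0.792 -0.61   0.004] z [0.61  0.792 0.003] q [-22.   4.  36. 116.  -3.  61.  67.] w 0.0852 f [0.1 0.6 0. ]
```

View pics/w17.png

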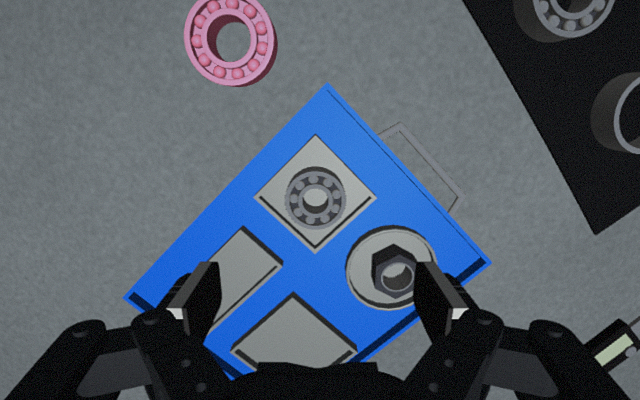

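Emit:
apply_moves(
  fingers=[-1,-1,-1,-1,-1,-1,-1,-1,-1],
  travel=[
    [-20,0,24],
    [-26,0,31],
    [-26,0,31],
    [-26,0,31],
    [-25,0,30],
    [-15,0,18],
    [-10,0,11],
    [0,0,0],
    [0,0,0],
  ],
  roll=[0,0,0,0,0,0,0,0,0],
)

```text
time: 16.85
tool_pos: [0.4493, 0.087, 0.1443]
eef_rot: [[0.793, -0.001, 0.61], [-0.61, -0.001, 0.793], [-0.0, -1.0, -0.001]]
ft_force: [0.5, -0.5, 1.3]
width: 0.0854
```

Run:
```python
from w import *
import fit
d=take('w18'); s=st()
for thr in (55,70,90):
  x,f=fit.fit(d,"large",seed=(.4495,.087),thr=thr); print(x,f)
R=np.array(s["eef_rot"]); print("move",(R.T@(np.array([x[0]/1e3,x[1]/1e3,.035])-s["tool_pos"])*1e3).round(1))
```

```text
t 16.9 tcp [0.4494 0.0866 0.1444] x [ 0.792 -0.611 -0.   ] z [ 0.611  0.792 -0.001] q [-38.   1.  22. 118.  -1.  60.  37.] w 0.0854 f [-0.9 -0.7 -0. ]
[446.96790886  94.96386337] 0.36133039966775354
[449.41580942  88.09864387] 0.019591264372580106
[449.53609613  88.00845527] 0.015888207598433617
move [ -0.8 109.4   1.3]
```

View pics/w18.png

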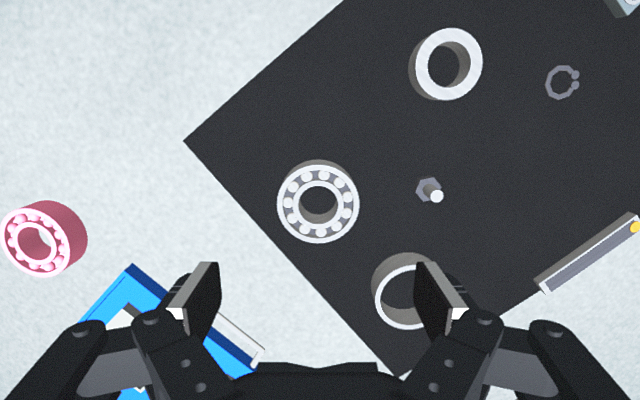

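Emit:
apply_moves(
  fingers=[-1,-1,-1,-1,-1,1,1,1,1,1],
  travel=[
    [-1,20,1],
    [0,40,0],
    [0,35,0],
    [0,15,0],
    [0,4,0],
    [0,0,0],
    [0,0,0],
    [0,0,0],
    [0,0,0],
    [0,0,0],
  ],
  roll=[0,0,0,0,0,0,0,0,0,0],
  squeeze=80,
)

```text
time: 17.9
tool_pos: [0.45, 0.0885, 0.0327]
eef_rot: [[0.792, 0.001, 0.611], [-0.611, 0.001, 0.792], [0.0, -1.0, 0.001]]
ft_force: [-5.3, -4.3, 12.8]
width: 0.0595
```

```bash
python3 -c "
from w import *
take('w19');st()
"
```

```text
t 17.95 tcp [0.45   0.0885 0.0326] x [ 0.792 -0.611  0.   ] z [0.611 0.792 0.001] q [-36.  12.  21. 124.  -6.  46.  41.] w 0.0591 f [-5.4 -4.1 13.3]
```

View pics/w19.png

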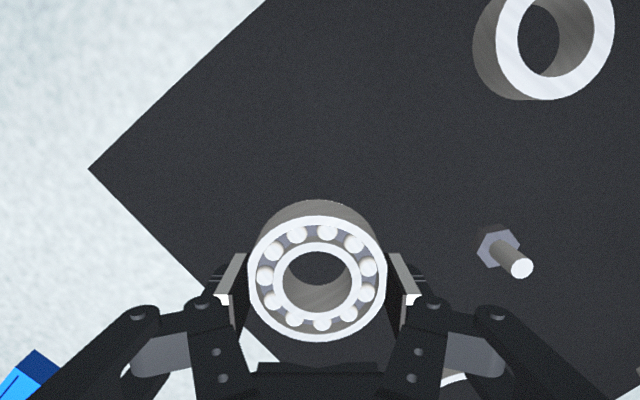

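Emit:
apply_moves(
  fingers=[1,1,1,1,1,1],
  travel=[
    [0,-5,0],
    [0,-15,0],
    [0,-35,0],
    [0,-40,0],
    [0,-15,0],
    [0,0,0],
  ],
  roll=[0,0,0,0,0,0],
)

```text
time: 18.55
tool_pos: [0.4512, 0.0896, 0.1439]
eef_rot: [[0.792, 0.005, 0.61], [-0.61, 0.003, 0.792], [0.003, -1.0, 0.006]]
ft_force: [0.3, 0.2, -4.0]
width: 0.0594
```

Emit:
apply_moves(
  fingers=[1,1,1,1,1,1,1,1,1,1],
  travel=[
    [15,0,-10],
    [33,0,-22],
    [33,0,-22],
    [33,0,-22],
    [33,0,-22],
    [33,0,-22],
    [33,0,-22],
    [33,0,-22],
    [33,0,-20],
    [18,0,-11],
  ],
  roll=[0,0,0,0,0,0,0,0,0,0],
)

```text
time: 19.55
tool_pos: [0.5654, -0.25, 0.1395]
eef_rot: [[0.791, -0.002, 0.612], [-0.612, -0.002, 0.791], [-0.0, -1.0, -0.002]]
ft_force: [0.5, 0.5, -2.6]
width: 0.0589
```

Emit:
apply_moves(
  fingers=[1,1],
  travel=[
    [0,0,0],
    [0,0,0],
  ],
  roll=[0,0],
)

```text
time: 19.75
tool_pos: [0.5651, -0.2465, 0.1394]
eef_rot: [[0.792, -0.002, 0.611], [-0.611, 0.0, 0.792], [-0.002, -1.0, -0.001]]
ft_force: [0.6, -0.3, -3.6]
width: 0.0593
```

```bash
python3 -c "
from w import *
take('w20');s=st()
R=np.array(s['eef_rot']); print((R.T@(np.array([.568,-.252,.0386])-s['tool_pos'])*1e3).round(1))
"
```

```text
t 19.8 tcp [ 0.5653 -0.2455  0.1397] x [ 0.793 -0.609 -0.002] z [ 0.609  0.793 -0.   ] q [ -9.  23.  36.  98. -15.  64.  84.] w 0.0589 f [ 0.3  0.4 -3.4]
[  6.3 101.1  -3.4]
```

View pics/w20.png

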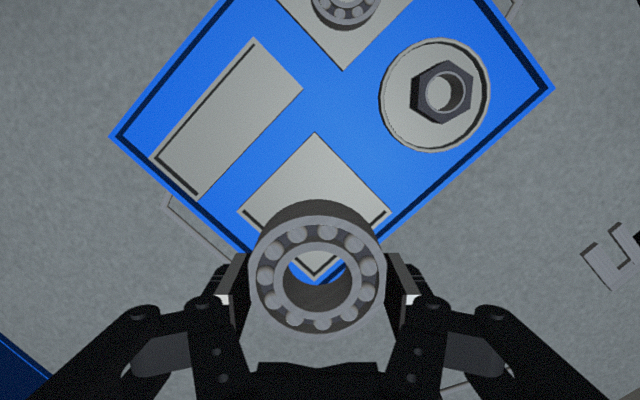

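Emit:
apply_moves(
  fingers=[1,1,1,1,1,1,1],
  travel=[
    [6,20,-3],
    [0,35,0],
    [0,25,0],
    [0,12,0],
    [0,4,0],
    [0,0,0],
    [0,0,0],
  ],
  roll=[0,0,0,0,0,0,0],
)

```text
time: 20.5
tool_pos: [0.5697, -0.2527, 0.0462]
eef_rot: [[0.793, 0.002, 0.61], [-0.61, -0.0, 0.793], [0.002, -1.0, 0.001]]
ft_force: [0.6, -0.6, -1.8]
width: 0.0589
```

```bash
python3 -c "
from w import *
take('w21');s=st()
R=np.array(s['eef_rot']); print((R.T@(np.array([.568,-.252,.0376])-s['tool_pos'])*1e3).round(1))
import tray
d=dict(np.load('w21.npz')); roi=np.zeros((400,640)); roi[:200,:]=1;
x,f=tray.fit(d,roi); print(x,f,tray.dishes(x))
"
```

```text
t 20.55 tcp [ 0.5697 -0.2528  0.0463] x [ 0.793 -0.61   0.002] z [0.61  0.793 0.001] q [ -6.  30.  33. 101. -19.  55.  87.] w 0.0588 f [ 0.3 -0.5 -4. ]
[-1.9  8.7 -0.4]
[ 514.54835176 -197.84129229   12.10214054] 0.06671093969502695 {'round': (np.float64(553.8), np.float64(-131.6)), 'SS': (np.float64(460.5), np.float64(-143.0)), 'LS': (np.float64(568.6), np.float64(-252.7)), 'long': (np.float64(475.3), np.float64(-264.1))}
```

View pics/w21.png

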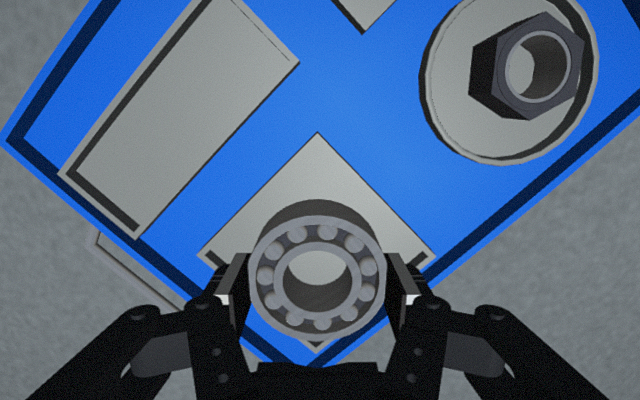

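Emit:
apply_moves(
  fingers=[1,1,1,1,1],
  travel=[
    [-1,3,0],
    [0,3,0],
    [0,2,0],
    [0,0,0],
    [0,0,0],
  ],
  roll=[0,0,0,0,0],
)

```text
time: 21.05
tool_pos: [0.568, -0.2519, 0.0369]
eef_rot: [[0.793, -0.0, 0.61], [-0.61, 0.0, 0.793], [-0.0, -1.0, 0.0]]
ft_force: [-1.3, 1.2, 1.1]
width: 0.059
```

Emit:
apply_moves(
  fingers=[-0.9,-0.9,-0.9,-0.9,-0.9,-0.9,-0.9,-0.9],
  travel=[
    [0,0,0],
    [0,0,0],
    [0,0,0],
    [0,-10,0],
    [0,-30,0],
    [0,-40,0],
    [0,-30,0],
    [0,0,0],
  ],
  roll=[0,0,0,0,0,0,0,0],
)

```text
time: 21.85
tool_pos: [0.5703, -0.2535, 0.1524]
eef_rot: [[0.792, 0.008, 0.61], [-0.61, -0.002, 0.792], [0.007, -1.0, 0.003]]
ft_force: [0.9, -0.2, 0.8]
width: 0.0806
```

```bash
python3 -c "
from w import *
take('w22');st()
"
```

```text
t 21.9 tcp [ 0.5694 -0.2528  0.1499] x [ 0.792 -0.61   0.004] z [0.61  0.792 0.002] q [ -9.  23.  36.  97. -15.  65.  84.] w 0.081 f [-0.3 -0.4  0.1]
```

View pics/w22.png

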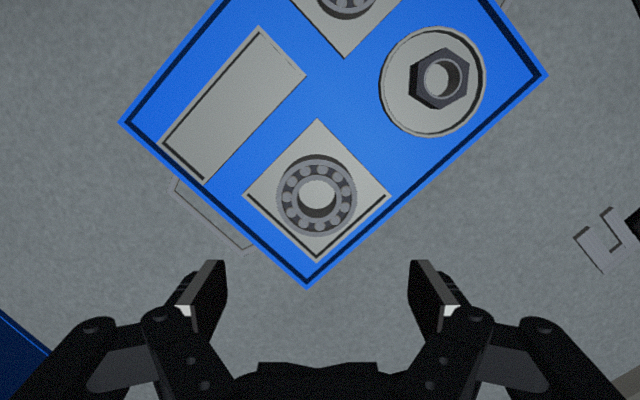

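Emit:
apply_moves(
  fingers=[-0.9,-0.9,-0.9,-0.9,-0.9,-0.9,-0.9,-0.9,-0.9,-0.9],
  travel=[
    [-20,0,16],
    [-34,0,28],
    [-34,0,28],
    [-34,0,28],
    [-34,0,28],
    [-34,0,28],
    [-34,0,28],
    [-34,0,28],
    [-34,0,28],
    [-34,0,28],
  ],
  roll=[0,0,0,0,0,0,0,0,0,0],
)

```text
time: 22.9
tool_pos: [0.4719, 0.1607, 0.1463]
eef_rot: [[0.793, -0.001, 0.61], [-0.61, -0.0, 0.793], [-0.0, -1.0, -0.001]]
ft_force: [0.5, 0.3, 0.2]
width: 0.0809
```

Emit:
apply_moves(
  fingers=[-0.5,-0.5,-0.5,-0.5,-0.5,-0.5,-0.5,-0.5,-0.5,-0.5],
  travel=[
    [-34,0,28],
    [-34,0,28],
    [-34,0,28],
    [-32,0,27],
    [0,0,0],
    [0,0,0],
    [0,0,0],
    [0,0,0],
    [0,0,0],
    [0,0,0],
  ],
  roll=[0,0,0,0,-0.136,-0.136,-0.136,-0.136,-0.136,-0.136],
)

```text
time: 23.9
tool_pos: [0.4341, 0.3285, 0.146]
eef_rot: [[0.986, -0.001, -0.165], [0.165, -0.001, 0.986], [-0.001, -1.0, -0.001]]
ft_force: [0.5, -0.3, 0.2]
width: 0.064
```

Emit:
apply_moves(
  fingers=[-0.5,-0.5],
  travel=[
    [0,0,0],
    [0,0,0],
  ],
  roll=[0,0],
)

```text
time: 24.1
tool_pos: [0.4344, 0.3286, 0.1463]
eef_rot: [[0.988, -0.001, -0.155], [0.155, -0.001, 0.988], [-0.001, -1.0, -0.001]]
ft_force: [-0.3, -0.2, 0.2]
width: 0.0639
```

Run:
```python
from w import *
import fit
d=take('w23'); s=st()
for thr in (55,75):
  x,f=fit.fit(d,"cap",seed=(.429,.3535),thr=thr,yaws=[.16]); print(x,np.degrees(x[2]),f)
R=np.array(s["eef_rot"]); print("move",(R.T@(np.array([x[0]/1e3,x[1]/1e3,.042])-s["tool_pos"])*1e3).round(1))
```

```text
t 24.15 tcp [0.4344 0.3287 0.1464] x [ 0.988  0.156 -0.001] z [-0.156  0.988 -0.   ] q [-51.  12.  11. 107.  -2.  62.  59.] w 0.064 f [0.4 0.3 0.6]
[ 4.23701950e+02  3.52801541e+02 -1.08687526e-02] -0.6227336542774374 0.4094725493025902
[4.28954649e+02 3.53407000e+02 1.56490810e-01] 8.96626295180257 0.026765009409336488
move [ -1.5 104.4  25.3]
```

View pics/w23.png

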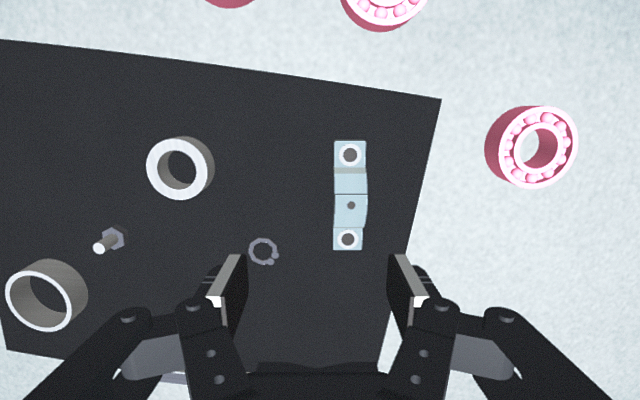

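Emit:
apply_moves(
  fingers=[-0.4,-0.4,-0.4,-0.4,-0.4,-0.4,1,1,1,1],
  travel=[
    [-1.5,0,15],
    [0,20,10],
    [0,35,0],
    [0,35,0],
    [0,15,0],
    [0,0,0],
    [0,0,0],
    [0,0,0],
    [0,0,0],
    [0,0,0],
  ],
  roll=[0,0,0,0,0,0,0,0,0,0],
  squeeze=80,
)

```text
time: 25.15
tool_pos: [0.4301, 0.3542, 0.0439]
eef_rot: [[0.987, 0.002, -0.159], [0.159, 0.002, 0.987], [0.002, -1.0, 0.002]]
ft_force: [-1.5, -1.2, 6.5]
width: 0.0218
```

Emit:
apply_moves(
  fingers=[1,1,1],
  travel=[
    [0,0,0],
    [0,0,0],
    [0,0,0],
  ],
  roll=[0,0,0],
)

```text
time: 25.45
tool_pos: [0.4301, 0.3542, 0.0439]
eef_rot: [[0.987, 0.002, -0.159], [0.159, 0.002, 0.987], [0.002, -1.0, 0.002]]
ft_force: [-0.7, -0.4, 6.2]
width: 0.0217
```

```bash
python3 -c "
from w import *
take('w24');st()
"
```

```text
t 25.5 tcp [0.4301 0.3542 0.0439] x [0.987 0.159 0.002] z [-0.159  0.987  0.002] q [-52.  20.   9. 110.  -4.  50.  59.] w 0.0218 f [-1.6 -1.1  6.4]
```

View pics/w24.png

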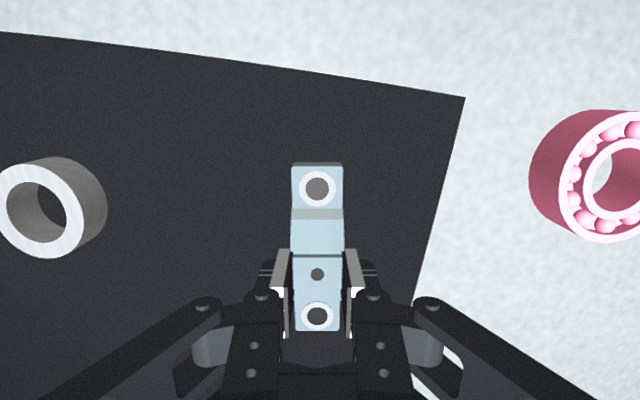

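Emit:
apply_moves(
  fingers=[1,1,1,1,1,1],
  travel=[
    [0,-5,0],
    [0,-15,0],
    [0,-35,0],
    [0,-40,0],
    [0,-15,0],
    [0,0,0],
  ],
  roll=[0,0,0,0,0,0],
)

```text
time: 26.1
tool_pos: [0.4305, 0.3545, 0.1558]
eef_rot: [[0.987, 0.004, -0.159], [0.159, 0.004, 0.987], [0.005, -1.0, 0.004]]
ft_force: [-0.1, -0.7, -3.0]
width: 0.0216
```

Emit:
apply_moves(
  fingers=[1,1,1,1,1,1,1,1,1,1],
  travel=[
    [0,0,0],
    [0,0,0],
    [0,0,0],
    [0,0,0],
    [0,0,0],
    [0,0,0],
    [0,0,0],
    [0,0,0],
    [0,0,0],
    [0,0,0],
  ],
  roll=[0.05,0.13,0.13,0.13,0.13,0.13,0.13,0.13,0.13,0.13],
)

```text
time: 27.1
tool_pos: [0.4286, 0.3527, 0.1508]
eef_rot: [[0.484, -0.001, 0.875], [-0.875, -0.001, 0.484], [0.001, -1.0, -0.002]]
ft_force: [0.0, -0.3, -2.6]
width: 0.0216
```

Emit:
apply_moves(
  fingers=[1,1,1,1,1,1],
  travel=[
    [0,0,0],
    [0,0,0],
    [0,0,0],
    [0,0,0],
    [0,0,0],
    [0,0,0],
  ],
  roll=[0.13,0.13,0.1,0.03,0,0],
)

```text
time: 27.7
tool_pos: [0.4289, 0.3532, 0.1515]
eef_rot: [[0.123, -0.0, 0.992], [-0.992, -0.001, 0.123], [0.0, -1.0, -0.001]]
ft_force: [0.1, 1.1, -1.8]
width: 0.0214
```

```bash
python3 -c "
from w import *
take('w25');s=st()
R=np.array(s['eef_rot']); print(np.degrees(np.arctan2(R[1,0],R[0,0])),(R.T@(np.array([.4753,-.2638,.0479])-s['tool_pos'])*1e3).round(1))
"
```

```text
t 27.75 tcp [0.429  0.3532 0.1516] x [ 0.123 -0.992  0.   ] z [ 0.992  0.123 -0.   ] q [-62.  13.  21. 105.  -5.  63. -33.] w 0.0217 f [ 0.5  0.9 -2.6]
-82.96084085325815 [618.  103.9 -29.6]
```

View pics/w25.png

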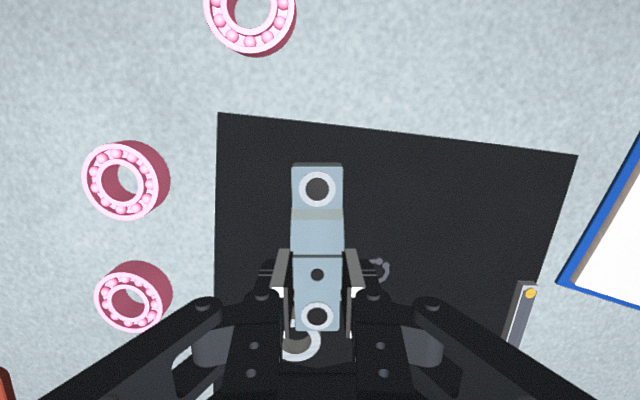

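Emit:
apply_moves(
  fingers=[1,1,1,1,1,1,1,1,1,1],
  travel=[
    [20,0,-1],
    [40,0,-2],
    [43,0,-2],
    [43,0,-2],
    [43,0,-2],
    [43,0,-2],
    [43,0,-2],
    [43,0,-2],
    [43,0,-2],
    [43,0,-2],
  ],
  roll=[0,0,0,0,0,0,0,0,0,0],
)

```text
time: 28.75
tool_pos: [0.4585, -0.0523, 0.152]
eef_rot: [[0.121, 0.001, 0.993], [-0.993, 0.001, 0.121], [-0.001, -1.0, 0.001]]
ft_force: [1.0, -0.0, -2.7]
width: 0.0218
```

Emit:
apply_moves(
  fingers=[1,1,1,1,1,1,1,1,1],
  travel=[
    [43,0,-2],
    [43,0,-2],
    [43,0,-2],
    [43,0,-2],
    [30,0,-2],
    [12,0,-1],
    [0,0,0],
    [0,0,0],
    [0,0,0],
  ],
  roll=[0,0,0,0,0,0,0,0,0],
)

```text
time: 29.65
tool_pos: [0.474, -0.2626, 0.1517]
eef_rot: [[0.122, -0.0, 0.992], [-0.992, 0.001, 0.122], [-0.001, -1.0, 0.0]]
ft_force: [-0.7, 0.7, -2.9]
width: 0.0215
```

```bash
python3 -c "
from w import *
take('w26');s=st()
R=np.array(s['eef_rot']); print(np.degrees(np.arctan2(R[1,0],R[0,0])),(R.T@(np.array([.4753,-.2638,.0479])-s['tool_pos'])*1e3).round(1))
"
```

```text
t 29.7 tcp [ 0.4741 -0.2625  0.1518] x [ 0.123 -0.992 -0.001] z [0.992 0.123 0.   ] q [-19.  15.  50. 108. -13.  63.  43.] w 0.0217 f [-0.   0.3 -2.2]
-82.95873324835618 [  1.5 103.9   1. ]
```

View pics/w26.png

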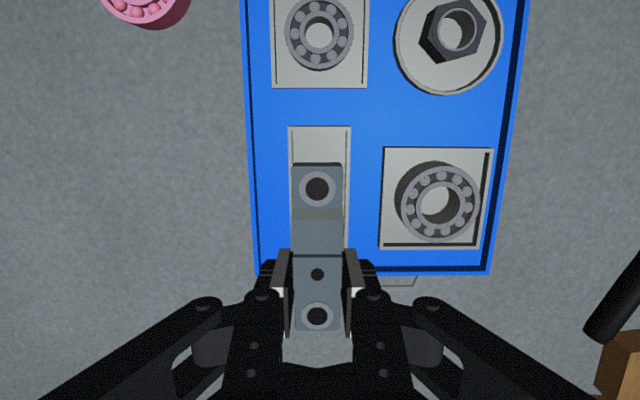

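Emit:
apply_moves(
  fingers=[1,1,1,1,1,1,1],
  travel=[
    [3,20,1],
    [0,35,0],
    [0,25,0],
    [0,10,0],
    [0,4,0],
    [0,0,0],
    [0,0,0],
  ],
  roll=[0,0,0,0,0,0,0],
)

```text
time: 30.4
tool_pos: [0.4761, -0.2669, 0.059]
eef_rot: [[0.121, 0.002, 0.993], [-0.993, -0.0, 0.121], [0.001, -1.0, 0.002]]
ft_force: [-0.3, -0.5, -2.3]
width: 0.0217
```

```bash
python3 -c "
from w import *
take('w27');s=st()
R=np.array(s['eef_rot']); print((R.T@(np.array([.4753,-.2638,.0479])-s['tool_pos'])*1e3).round(1))
import tray
d=dict(np.load('w27.npz')); roi=np.zeros((400,640)); roi[:160,:]=1;
x,f=tray.fit(d,roi); print(x,f,tray.dishes(x))
"
```

```text
t 30.45 tcp [ 0.4761 -0.2669  0.059 ] x [ 0.121 -0.993  0.001] z [0.993 0.121 0.002] q [-14.  23.  46. 112. -21.  53.  50.] w 0.0215 f [ 0.6 -0.2 -2.2]
[-3.1 11.1 -0.4]
[ 514.52224244 -197.69363271   12.33821598] 0.09114452615141846 {'round': (np.float64(553.7), np.float64(-131.4)), 'SS': (np.float64(460.4), np.float64(-142.9)), 'LS': (np.float64(568.7), np.float64(-252.4)), 'long': (np.float64(475.4), np.float64(-264.0))}
```

View pics/w27.png

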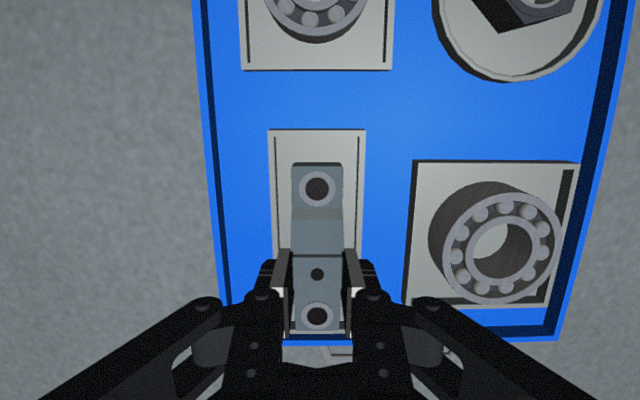

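Emit:
apply_moves(
  fingers=[1,1,1,1,1,1],
  travel=[
    [-1.5,4,0],
    [0,3,0],
    [0,2,0],
    [0,1,0],
    [0,0,0],
    [0,0,0],
  ],
  roll=[0,0,0,0,0,0],
)

```text
time: 31.05
tool_pos: [0.475, -0.265, 0.048]
eef_rot: [[0.121, -0.0, 0.993], [-0.993, 0.001, 0.121], [-0.001, -1.0, -0.0]]
ft_force: [-2.9, 2.9, 4.6]
width: 0.0214
```

Emit:
apply_moves(
  fingers=[-0.1,-0.1,-0.1,-0.1,-0.1,-0.1,-0.1,-0.1,-0.1],
  travel=[
    [0,0,0],
    [0,0,0],
    [0,0,0],
    [0,0,0],
    [0,-10,0],
    [0,-30,0],
    [0,-40,0],
    [0,-40,0],
    [-30,-20,0],
  ],
  roll=[0,0,0,0,0,0,0,0,0],
)

```text
time: 31.95
tool_pos: [0.472, -0.2395, 0.192]
eef_rot: [[0.115, 0.004, 0.993], [-0.993, -0.003, 0.115], [0.004, -1.0, 0.004]]
ft_force: [0.3, 0.6, -0.3]
width: 0.0469
```

Emit:
apply_moves(
  fingers=[-0.1,-0.1,-0.1],
  travel=[
    [-30,0,0],
    [0,0,0],
    [0,0,0],
  ],
  roll=[0,0,0],
)

```text
time: 32.25
tool_pos: [0.4681, -0.2051, 0.1885]
eef_rot: [[0.122, 0.001, 0.992], [-0.992, 0.001, 0.122], [-0.0, -1.0, 0.001]]
ft_force: [-1.5, -0.8, 0.5]
width: 0.047
```

Run:
```python
from w import *
import fit, tray
d=take('w28');s=st(); t=take("top1","top")
for k in ("race","collar"): print(k,fit.fit(t,k))
P=cloud(d)
for dd,n in((d,"w"),):
    x,f=tray.fit(dd,np.pad(np.ones((230,640)),((0,170),(0,0)))); print(x,f,tray.dishes(x))
```

```text
t 32.3 tcp [ 0.4679 -0.2059  0.1883] x [ 0.121 -0.993  0.   ] z [0.993 0.121 0.001] q [-29.   6.  51. 110.  -6.  66.  32.] w 0.0469 f [1.  0.4 0.8]
race (array([563.28945351, 102.63661575]), np.float64(0.07596514161220043))
collar (array([425.71549669, 222.59780755]), np.float64(0.06515508021390375))
[ 514.97287136 -196.92691853   12.27131078] 0.037584363296077936 {'round': (np.float64(554.2), np.float64(-130.6)), 'SS': (np.float64(460.9), np.float64(-142.1)), 'LS': (np.float64(569.1), np.float64(-251.7)), 'long': (np.float64(475.8), np.float64(-263.2))}
```

View pics/w28.png

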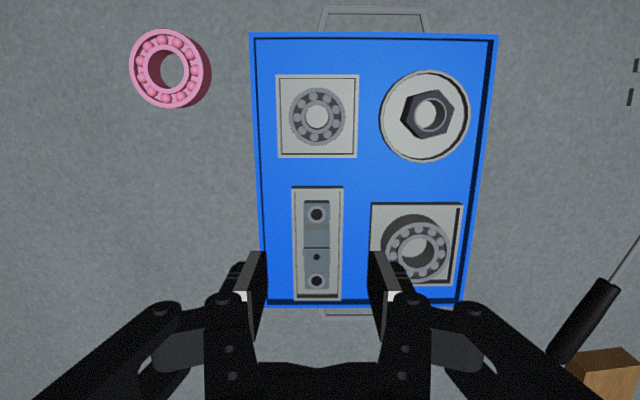

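View pics/top1.png

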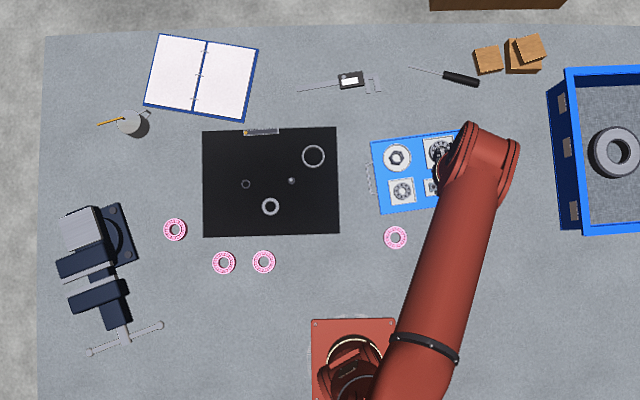

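Run:
```python
from h import *
d=dict(np.load('w28.npz'));P=cloud(d)
D={"large":(569,-252,31,15,.007+.024),"small":(460.7,-142.3,23.5,10,.027),"nut":(554,-131,18,12,.029)}
for k,(x,y,ro,ri,zt) in D.items():
    q=np.hypot(P[...,0]-x/1e3,P[...,1]-y/1e3)
    m=(q<.040)&(P[...,2]>zt-.006)&(P[...,2]<zt+.01)
    uv=np.argwhere(m); p=P[m]
    A=np.c_[p[:,:2]-p[:,:2].mean(0),np.ones(len(p))]; c=np.linalg.lstsq(A,p[:,2],rcond=None)[0]
    print(k,m.sum(),"zmed",np.median(p[:,2]).round(4),"exp",zt,"tilt",c[:2].round(3),"ctr off mm",((p[:,:2].min(0)+p[:,:2].max(0))/2*1e3-[x,y]).round(1))
m=(abs(P[...,0]-.4757)<.02)&(abs(P[...,1]+.263)<.05)&(P[...,2]>.030)&(P[...,2]<.05); p=P[m]; print("cap top",m.sum(),np.median(p[:,2]),p.mean(0))
m=(abs(P[...,0]-.4757)<.02)&(abs(P[...,1]+.263)<.056)&(P[...,2]>.015)&(P[...,2]<.05); p=P[m]; print("cap all",p.min(0),p.max(0))
```

```text
large 2250 zmed 0.0307 exp 0.031 tilt [0.005 0.004] ctr off mm [-1.5  1.4]
small 2013 zmed 0.0268 exp 0.027 tilt [-0.001 -0.   ] ctr off mm [-0.2  0.1]
nut 1178 zmed 0.0298 exp 0.029 tilt [0.006 0.004] ctr off mm [-1.5  3. ]
cap top 824 0.036359506894618164 [ 0.47416735 -0.26015851  0.03511864]
cap all [ 0.45577586 -0.31886637  0.015012  ] [ 0.49567254 -0.20704404  0.03932023]
```

All four parts sit flat and centred, so I'm handing in.

```bash
python3 -c "
from plant import *
print(sign_off())"
```

```text
the job is handed in; nothing more can be done
None
```

The four kit parts are in their dishes: nut in the round, small bearing in the small square, large bearing in the large square and cap in the long dish. The job was handed in at about 32 s of the 104 s allowed. The sign-off gave no verdict.

- **Lying flat:** top heights from the wrist depth image are within about 1 mm of those expected for parts on the dish floor. Tilt is under 0.01 rad for both bearings and the nut.
- **Centring:** offset from the dish centre is about 1.5 mm for the large bearing and 0.2 mm for the small bearing. It is up to 3 mm for the nut and roughly 3 mm for the cap. The cap was checked by eye and by its top surface only: its edges could not be told from the dish rim in the depth data, so its tilt was not measured.
- **Race and collar:** the top camera puts them within about 1.5 mm of where they started.
- **Robot:** it ended clear of everything, with the gripper above the tray.

**What disagreed or went wrong:**
- The top and wrist cameras differ by 2 to 3 mm in y. I used the wrist camera for the moves.
- The first grip on the small bearing was about 6 mm off centre, so I opened and gripped it again before lifting.
- The finger opening read 2 to 3 mm less than the true width of each part. Every grip held.

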